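# Book in trim cartons at the reader arm

### The job

Swing the reader arm off the blue tray, fully round to its stop over the yellow ring mark; then pick up the carton with coloured labels and hold its red, then its yellow, then its blue label squarely in front of the reader's window, about 6 cm from it and level with it, upright and still for a second each. Stand that carton and every plain brown carton of the same size upright in the blue tray (in any order), then swing the reader arm back over the tray, fully home to its other stop. Leave everything else on the table where it is.

Things in the scene. Friction and masses are not known exactly. Their poses are not given: they have to be found in the camera images.
- reader_arm (a joint): vertical hinge of the white reader arm, rad: 0 = home stop, head over the blue tray; 1.571 = reading stop, head by the yellow ring on the table; grows counter-clockwise from above. Light friction (about 1 N at the knob), stays where left. Boom 26 wide, 20 high, centre 145 mm above the table; head 50 mm along the boom, 90 across, 110 to 170 mm above the table
- reader_knob (a point): middle of the orange upright round knob on the reader head (26 mm diameter, 50 mm tall, from 170 to 220 mm above the table), 260 mm from the hinge axis; grip it from above and carry it round the arc
- reader_window (a point): centre of the reader's window, the outer end face of the head, 140 mm above the table, 285 mm from the hinge axis; -x points straight out of the window, away from the post, and the hinge axis lies 285 mm back along +x (z up). The fixed post on the hinge axis is 32 mm thick, 210 mm tall, on a 130 mm square foot plate
- reader_spot (a point): where the middle of a label is to be held: 60 mm straight out from the window centre, 140 mm above the table (over the yellow ring, 90 mm across, when the arm is at its reading stop); it moves with the arm; its -x points away from the window
- tray: fixed blue open tray, outside 210 (its x) x 300 (its y) x 30 mm high, walls and floor 5 mm thick. Origin: centre of its underside, on the table. Room for six cartons in 2 rows of 3
- first_carton: brown carton with coloured labels on three sides, 60 x 60 x 56 mm, about 0.15 kg, closed and rigid. Origin: centre of its underside, z up. Red label on its -x side, yellow on its +y side, blue on its +x side, the -y side plain; each label also folds over the top edge as a coloured strip
- label_red (a point): middle of the red label's side of first_carton, 28 mm above its underside, on the -x face
- label_yellow (a point): middle of the yellow label's side of first_carton, 28 mm above its underside, on the +y face
- label_blue (a point): middle of the blue label's side of first_carton, 28 mm above its underside, on the +x face
- carton_1: plain brown carton like the others (60 x 60 x 56 mm, about 0.15 kg, closed and rigid, small white sticker on one side, tan tape across the top). Origin: centre of its underside, z up. It may be absent
- carton_2: plain brown carton like the others (60 x 60 x 56 mm, about 0.15 kg, closed and rigid, small white sticker on one side, tan tape across the top). Origin: centre of its underside, z up. It may be absent
- carton_3: plain brown carton like the others (60 x 60 x 56 mm, about 0.15 kg, closed and rigid, small white sticker on one side, tan tape across the top). Origin: centre of its underside, z up. It may be absent
- carton_4: plain brown carton like the others (60 x 60 x 56 mm, about 0.15 kg, closed and rigid, small white sticker on one side, tan tape across the top). Origin: centre of its underside, z up. It may be absent
- pattern_weight: bystander: dark steel pattern weight with a bent bar handle, 120 x 55 mm, 56 mm high; origin under its centre
- rotary_cutter: bystander: white rotary cutter lying flat, 165 mm long, 24 mm high
- thread_cone_1: bystander: red thread cone, 68 mm wide at the foot, 118 mm tall
- thread_cone_2: bystander: dark green thread cone, 68 mm wide at the foot, 118 mm tall
- tape_case: bystander: round purple tape measure case, 60 mm wide, 27 mm high
- pin_dish: bystander: black pin dish, 90 mm wide, 30 mm high
Mind the look-alikes: they are no part of the job. Leave any turquoise look-alike of the first_carton alone. Leave any pink look-alike of the carton_2 alone.

How it is judged (in metres and radians):
On the way, in this order (a step that is already met when the one before it is completed fails the run):
1. the reader arm is swung off the tray to its reading stop (value of joint reader_arm above 1.42 rad), for 0.2 s.
2. the red label of the first carton is held squarely in front of the reader window, the reader arm at its reading stop (distance between label_red and reader_spot below 0.03 m and angle between the x axis of first_carton and the x axis of reader_spot, either way round below 0.26 rad and angle between first_carton's own z axis and vertical below 0.26 rad and x of first_carton in the frame of reader_spot below -0.005 m and value of joint reader_arm above 1.42 rad), for 0.4 s.
3. the yellow label of the first carton is held squarely in front of the reader window, the reader arm at its reading stop (distance between label_yellow and reader_spot below 0.03 m and angle between the y axis of first_carton and the x axis of reader_spot, either way round below 0.26 rad and angle between first_carton's own z axis and vertical below 0.26 rad and x of first_carton in the frame of reader_spot below -0.005 m and value of joint reader_arm above 1.42 rad), for 0.4 s.
4. the blue label of the first carton is held squarely in front of the reader window, the reader arm at its reading stop (distance between label_blue and reader_spot below 0.03 m and angle between the x axis of first_carton and the x axis of reader_spot, either way round below 0.26 rad and angle between first_carton's own z axis and vertical below 0.26 rad and x of first_carton in the frame of reader_spot below -0.005 m and value of joint reader_arm above 1.42 rad), for 0.4 s.
5. all cartons present stand released in the tray (x of first_carton in the frame of tray between -0.085 and 0.085 m and y of first_carton in the frame of tray between -0.13 and 0.13 m and z of each of first_carton, carton_1, carton_2, carton_3, carton_4 in the frame of tray below 0.015 m and angle between each of first_carton, carton_1, carton_2, carton_3, carton_4's own z axis and vertical below 0.12 rad and linear speed of each of first_carton, carton_1, carton_2, carton_3, carton_4 below 0.03 m/s and contact force between the fingers and first_carton below 0.3 N and x of carton_1 in the frame of tray between -0.085 and 0.085 m and y of carton_1 in the frame of tray between -0.13 and 0.13 m and contact force between the fingers and carton_1 below 0.3 N and x of carton_2 in the frame of tray between -0.085 and 0.085 m and y of carton_2 in the frame of tray between -0.13 and 0.13 m and contact force between the fingers and carton_2 below 0.3 N and x of carton_3 in the frame of tray between -0.085 and 0.085 m and y of carton_3 in the frame of tray between -0.13 and 0.13 m and contact force between the fingers and carton_3 below 0.3 N and x of carton_4 in the frame of tray between -0.085 and 0.085 m and y of carton_4 in the frame of tray between -0.13 and 0.13 m and contact force between the fingers and carton_4 below 0.3 N), for 0.2 s.
6. the reader arm is swung back home over the tray (value of joint reader_arm below 0.15 rad), for 0.2 s.
At the end, for the whole second after the job is handed in: every carton present stands upright (within 0.12 rad) on the floor of the blue tray, released and at rest, and the reader arm is home over the tray (joint below 0.15 rad) and at rest (all of step 5 and value of joint reader_arm below 0.15 rad and velocity of joint reader_arm between -0.05 and 0.05 rad/s); the robot touches nothing.
It fails at once if a bystander is moved more than 30 mm (distance of any of pattern_weight, rotary_cutter, thread_cone_1, thread_cone_2, tape_case, pin_dish from where it was at the start of the episode above 0.03 m).
Of carton_1, carton_2, carton_3, carton_4 only 2 to 4 are there at a start; the rules pass over those that are not, and their reading is None.
At some moment in a run one of first_carton, carton_1, carton_2, carton_3, carton_4 may be knocked a few centimetres aside while the robot is not near it.
It also fails if it takes over 210 s, if anything falls off the work surface, if the arm or the gripper's body presses on something with over 40 N, if the wrist force passes 120 N, or if a joint passes its speed limit or range.

### The arm

A 6-joint arm with a two-finger parallel gripper is mounted at the origin on the work surface. World frame = base frame: x ahead of the robot, y to its left, z up, the work surface at z = 0. Lengths are in mm, angles in rad, forces in N, time in s.
With the tool pointing down it reaches from about 400 to 925 mm from the base axis. Payload 12.5 kg.
Tool frame: the origin (TCP) lies at the very end of the fingers, on their centre line; the grasp point (between the pads) lies 19 mm behind it; z points along the fingers, y is the line along which they close (so a half turn about z gives the same grasp; the last joint's range is limited). The gripper opens to 95 mm and grips with 3 to 60 N. Pads are 20 mm wide; open, the fingers measure 119 mm over their backs; the gripper's body (75 mm by 180 mm) begins 59 mm behind the grasp point.
Start: joints at [-0.106, 0.491, 1.559, -0, 1.092, -0.106], TCP at [625.017, 0.021, 214.661] pointing down, gripper open.
Joint ranges: [-3.1, 3.1], [-0.84, 2.19], [0.05, 2.79], [-1.13, 4.28], [0.06, 2.93], [-2.69, 2.69]. Speed limits (rad/s): [2.22, 2.22, 2.79, 3.14, 3.14, 3.14].

### API

Orientations are given as [roll, pitch, yaw] about the fixed x, y, z axes, in that order (R = Rz(yaw) Ry(pitch) Rx(roll)).
In Python, from cell import state, imaging, env, spot_in, mark_of gives the robot as it stands. The module is installed in compiled form; this text tells all that it offers.
- The arm moves only by the tool step_arm, never from a script. Its argument "increments" is a list of rows, each an object with "slide": the shift along the tool's x, y, z in m, a list of three; "roll": the turn about the tool's z in rad. A call has 1 to 5 rows; each row is the pose to reach, as a shift and turn from the pose commanded when the call began, along the tool's axes at that moment; what a row does not reach only later rows make up. A row lasts 1/8 s, in which the tool goes at most 62.5 mm and 10.7 degrees, less where a joint would pass 70% of its speed; a pose out of reach is approached as far as the arm can. A call with a gripper value outside its range is refused whole. "fingers" is the opening, from 0 (shut) to 1 (fully open), set as the call begins (left out, the last holds). The fingers move at their own pace and stop on an object; the grip force is fixed at half the most. Time passes only in rows, so rows that repeat a pose let the fingers close. It gives the time, the measured TCP pose, the force, the opening and the grip force at its end, in the units of the state.
- state(): the state, without advancing time (a new reading comes with each control period).
- imaging.read_camera(name): name is "scene" or "side" or "wrist"; returns a dict with "color" (384x512x3 uint8, red, green, blue), "z_map" (384x512 float32, mm along the optical axis (not along the pixel's ray), 0 where there is no reading), "intrinsics" (3x3 intrinsics, pixels), "distortion" ([k1, k2, p1, p2, k3] as OpenCV has them; the pictures are not rectified), "camera_from_world" (4x4, takes a point from world to camera coordinates). Camera axes: x right, y up, looking along -z (the intrinsics and any distortion apply to the point x, -y, -z); pixel columns grow to the right and rows downward; lengths in mm; the calibration is good to about 2 mm. A picture is of the moment at which its call begins.
- env.job_done(): hands the job in; it is judged then, once.
Trained networks look in the newest picture that a camera, given by its name, has taken for a name from the list of things; names that differ only in an ending like _2 or _b are one class to them, and where a whole thing is asked for, a point or a joint stands for the part that bears it (a point fixed in the world has none). Each returns a list of dicts, best first, with "confidence" (0 to 1); they miss things now and then, are a little off and sometimes report something else, mostly with a low value. They report only what shows in the picture. A call takes as long as a camera call. They do not tell look-alikes from the thing itself.
- spot_in(camera, target): "bbox" ([left, top, right, bottom] in pixels, round what is visible of it).
- mark_of(camera, target): "uv" ([column, row] in pixels: a listed point, or the origin of a listed thing).
The state is a dict: "t": time; "joints": joint angles; "qvel": joint speeds; "tau": joint torques, N m; "eef_pos": TCP position; "tcp_rot": TCP orientation; "ft_force": force on the tool from outside, world axes, zero at the start; "moment": the same for the moment, N m; "opening": opening from 0.0 (shut) to 1.0 (fully open); "grip_force": force on a finger pad.
Only numpy, scipy, OpenCV 4.12 (cv2) and the standard library are available. Lean on these libraries where they do the work, as an engineer would, in place of code of your own. Each camera call takes 0.05 s, during which the arm holds its last target. There are 200 camera calls.

## Working session

There is one attempt and no reset: what is moved stays moved. The work goes in short steps, Python scripts to look and compute and a tool call to move; the robot and the scene stay as the last step left them, time stands still between calls to the robot, and variables do not carry over. Pictures are saved under pics/ and viewed, at most 14 in all, crops included, and the job is handed in when it is done.

Besides the shell and the picture viewer there is one more tool, called after "Request:" as name(argument=value, ...), one argument or row to a line, values as JSON. step_arm: Moves the arm, as the interface text tells. Its arguments: {"type":"object","properties":{"increments":{"type":"array"},"fingers":{"type":"number"}},"required":["increments"]}

```bash
mkdir -p pics
cat > h.py <<'E'
import numpy as np, cv2
from cell import state, imaging, env, spot_in, mark_of
def cam(n):
    return imaging.read_camera(n)
def world(c,uv,z=None):
    """pixel -> world; by depth or by plane z"""
    p=cv2.undistortPoints(np.array([[uv]],float),c["intrinsics"],np.array(c["distortion"],float))[0,0]
    T=np.linalg.inv(c["camera_from_world"])
    d=np.array([p[0],-p[1],-1.0]); R,t=T[:3,:3],T[:3,3]
    r=R@d
    s=(z-t[2])/r[2] if z is not None else c["z_map"][int(round(uv[1])),int(round(uv[0]))]
    return t+s*r
def cloud(c):
    H,W=c["z_map"].shape
    u,v=np.meshgrid(np.arange(W),np.arange(H))
    p=cv2.undistortPoints(np.stack([u,v],-1).reshape(-1,1,2).astype(float),c["intrinsics"],np.array(c["distortion"],float)).reshape(H,W,2)
    d=np.dstack([p[...,0],-p[...,1],-np.ones((H,W))])*c["z_map"][...,None]
    T=np.linalg.inv(c["camera_from_world"])
    return d@T[:3,:3].T+T[:3,3]
def save(c,n): cv2.imwrite("pics/%s.png"%n,c["color"][...,::-1])
E
python3 - <<'E'
from h import *
print(state())
for n in("scene","side"):
    c=cam(n);save(c,n+"0")
    print(n,np.linalg.inv(c["camera_from_world"])[:3,3].round())
    for t in("first_carton","carton_1","reader_knob","reader_window","tray","label_red","label_yellow","label_blue"):
        for m in mark_of(n,t):
            uv=m["uv"]; print(t,np.round(m["confidence"],2),np.round(uv),world(c,uv).round(),world(c,uv,0).round())
E
```

```text
{'t': 0.0, 'joints': array([-1.05595673e-01,  4.91559727e-01,  1.55948002e+00, -2.93493415e-05,
        1.09170365e+00, -1.05587728e-01]), 'qvel': array([-0.0011757 , -0.00016311, -0.00121813,  0.0010517 , -0.00073959,
        0.00287556]), 'tau': array([-9.52334158e-04, -6.12640929e+01, -2.58175153e+01,  6.92750537e-02,
        4.83079045e-02, -1.38641695e-05]), 'eef_pos': array([6.24739027e+02, 4.59676601e-02, 2.14051123e+02]), 'tcp_rot': array([-3.14044558e+00, -9.53935509e-05,  1.57080187e+00]), 'ft_force': array([ 0.29647341, -0.10896664,  0.53848314]), 'moment': array([-0.02866928, -0.01430212,  0.00426365]), 'grip_force': 0.0, 'opening': 0.9973975702543524}
scene [1147.  194. 1059.]
first_carton 0.83 [181. 135.] [ 345. -368.   22.] [ 328. -379.    0.]
first_carton 0.79 [218. 160.] [ 436. -182.   57.] [ 395. -203.    0.]
carton_1 0.67 [250. 201.] [709.  33. 315.] [524. -35.   0.]
carton_1 0.62 [282. 186.] [470.  57.  55.] [433.  49.   0.]
carton_1 0.57 [198. 219.] [ 672. -154.   61.] [ 643. -176.    0.]
reader_knob 0.93 [304. 188.] [564. 138. 215.] [416. 123.   0.]
reader_windo
[... 948 characters left out ...]
0.] [547. 120. 209.] [679. 317.   0.]
reader_window 0.87 [234. 182.] [535. 140. 143.] [618. 268.   0.]
reader_window 0.54 [323. 325.] [ 480. -424.   18.] [ 488. -419.    0.]
tray 0.97 [225. 195.] [543. 221.   8.] [547. 228.   0.]
label_red 0.65 [160. 175.] [385. 481.   1.] [385. 482.   0.]
label_red 0.57 [254. 277.] [ 397. -184.   53.] [ 418. -156.    0.]
label_red 0.56 [280. 334.] [ 343. -385.   57.] [ 363. -365.    0.]
label_yellow 0.91 [268. 280.] [ 423. -219.   55.] [ 447. -192.    0.]
label_yellow 0.64 [284. 347.] [ 347. -404.   -1.] [ 347. -405.    0.]
label_blue 0.58 [269. 348.] [ 291. -398.   50.] [ 307. -382.    0.]
label_blue 0.57 [264. 290.] [ 400. -231.   35.] [ 414. -214.    0.]
```

Run:
```python
import cv2
for n in("scene0","side0"):
    a=cv2.imread(f"pics/{n}.png"); 
    cv2.imwrite(f"pics/{n}b.png",cv2.resize(a,(800,600),interpolation=cv2.INTER_CUBIC))
```

```text
(no output)
```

View pics/scene0b.png

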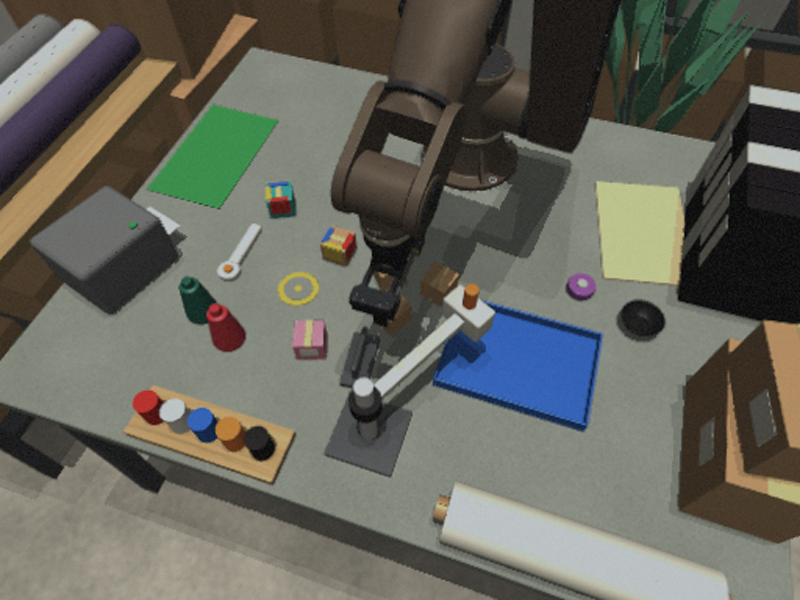

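View pics/side0b.png

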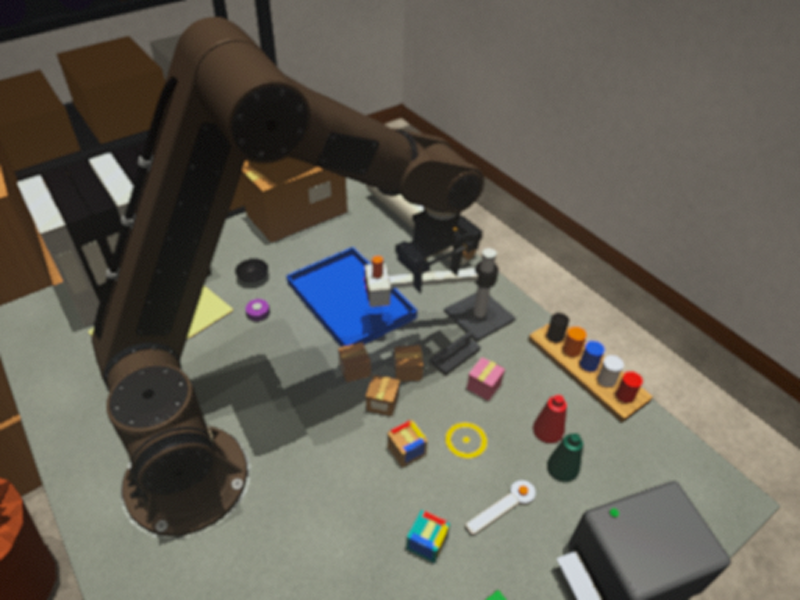

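Scene: the labelled carton is at (338,244) in the scene picture, the turquoise look-alike at (280,198), the pink one at (310,340), the ring at (298,288), and the reader post at (365,400). The brown cartons sit under the gripper. The side picture shows three: (353,362), (408,360) and (382,395).

```bash
cat >> h.py <<'E'
def tops(c,lo=47,hi=66,amin=60,show=True):
    """blobs of points at carton-top height: min-area rectangles in world xy"""
    P=cloud(c); z=P[...,2]
    m=((z>lo)&(z<hi)&(c["z_map"]>0)&(P[...,0]>250)&(P[...,0]<900)&(abs(P[...,1])<450)).astype(np.uint8)
    n,l,s,_=cv2.connectedComponentsWithStats(m,connectivity=4)
    out=[]
    for i in range(1,n):
        if s[i,4]<amin: continue
        k=l==i; q=P[k]; r=cv2.minAreaRect(q[:,:2].astype(np.float32))
        hsv=cv2.cvtColor(c["color"],cv2.COLOR_RGB2HSV)[k]
        out.append((r,q[:,2].mean()))
        print("top",np.round(r[0]),np.round(r[1]),round(r[2],1),"z",round(q[:,2].mean(),1),"n",s[i,4],"rgb",np.median(c["color"][k],0))
    return out
def blob(c,mask,name):
    P=cloud(c)[mask]
    if len(P)<5: print(name,"none");return
    r=cv2.minAreaRect(P[:,:2].astype(np.float32)); print(name,len(P),"xyz",P.mean(0).round(1),"rect",np.round(r[0],1),np.round(r[1],1),round(r[2],1))
E
python3 - <<'E'
from h import *
for n in("scene","side"):
    c=cam(n);print(n);tops(c)
    P=cloud(c);z=P[...,2];h=cv2.cvtColor(c["color"],cv2.COLOR_RGB2HSV).astype(int)
    H,S,V=h[...,0],h[...,1],h[...,2]
    ring=(abs(z)<6)&(H>22)&(H<33)&(S>130)&(V>100)&(P[...,0]>450)&(P[...,0]<750)&(P[...,1]<-150)&(P[...,1]>-350)
    blob(c,ring,"ring")
    kn=(z>175)&(z<225)&(H<18)&(S>150)&(abs(P[...,0]-556)<60)&(abs(P[...,1]-130)<50); blob(c,kn,"knob")
    post=(z>185)&(z<216)&(P[...,0]>720)&(P[...,0]<900)&(abs(P[...,1])<150); blob(c,post,"post")
    tr=(z<45)&(H>100)&(H<125)&(S>150)&(P[...,1]>0)&(P[...,0]>350)&(P[...,0]<800);blob(c,tr&(z>20),"tray")
    tr2=tr&(P[...,1]<420);print(np.percentile(P[tr2][:,:2],[1,99],axis=0).round())
    w=(z>20)&(z<75)&(V<80)&(P[...,0]>600)&(P[...,0]<720)&(abs(P[...,1])<120);blob(c,w,"weight")
E
```

```text
scene
top [ 319. -385.] [66. 60.] 27.8 z 56.4 n 229 rgb [ 84. 136. 121.]
top [ 406. -202.] [63. 63.] 83.7 z 56.5 n 273 rgb [170. 133.  97.]
top [436.  43.] [60. 63.] 74.3 z 56.3 n 302 rgb [85.5 73.  52. ]
top [ 655. -411.] [28. 54.] 51.1 z 56.3 n 78 rgb [22. 45. 37.]
top [543.  -9.] [31. 67.] 84.2 z 55.7 n 104 rgb [74. 61. 45.]
top [ 695. -326.] [26. 56.] 49.3 z 56.5 n 89 rgb [89. 29. 31.]
top [ 649. -167.] [64. 60.] 18.7 z 56.5 n 352 rgb [184.  130.  145.5]
top [650. -60.] [97. 12.] 6.4 z 55.2 n 113 rgb [61. 62. 63.]
ring 172 xyz [ 528.4 -251.8    2. ] rect [ 526.9 -253.3] [85.2 85.3] 76.5
knob 111 xyz [565.7 128.8 207.3] rect [562.3 128.5] [21.6 22.2] 2.5
post 168 xyz [793.4  12.4 206.8] rect [790.8  10.7] [32.  30.3] 40.6
tray 509 xyz [586.5 265.4  27. ] rect [554.9 244.4] [297.4 212.8] 89.8
[[450. 101.]
 [659. 392.]]
weight 161 xyz [651.2 -36.8  46.6] rect [633.   10.5] [ 96.  191.8] 14.2
side
top [649. -62.] [99. 13.] 6.8 z 53.3 n 78 rgb [60. 60. 60.]
top [437.  42.] [64. 61.] 74.3 z 54.4 n 248 rgb [83. 67. 50.]
top [537. -32.] [65. 61.] 61.3 z 54.9 n 243 rgb [92. 69. 48.]
top [ 651. -168.] [66. 60.] 19.3 z 54.6 n 251 rgb [215. 135. 151.]
top [436. -74.] [65. 61.] 39.2 z 54.6 n 282 rgb [181. 131.  74.]
top [ 672. -347.] [26. 57.] 31.6 z 56.0 n 77 rgb [97. 36. 33.]
top [ 406. -203.] [62. 62.] 85.2 z 55.3 n 331 rgb [201. 150.  89.]
top [ 632. -427.] [31. 54.] 22.2 z 56.5 n 81 rgb [33. 47. 38.]
top [ 318. -387.] [63. 59.] 26.9 z 55.8 n 437 rgb [103. 175. 143.]
ring 253 xyz [ 525.6 -253.4    1.1] rect [ 504.9 -242.7] [ 90.8 135.6] 66.2
knob 57 xyz [556.2 122.8 207.6] rect [557.8 127.6] [24.2 23.3] 31.3
post 86 xyz [787.6   5.3 203.4] rect [791.4   8.5] [35.1 31. ] 34.1
tray 300 xyz [529.  224.2  25.9] rect [551.2 243.5] [209.1 307.4] 0.1
[[448.  93.]
 [655. 393.]]
weight 107 xyz [649.  -47.6  45.3] rect [623.4   6.3] [ 96.6 185.8] 20.0
```

Request:
step_arm(
  increments=[
    {"slide": [0, 0, -0.045], "roll": 0},
    {"slide": [0.05, -0.025, -0.045], "roll": 0},
    {"slide": [0.1, -0.05, -0.045], "roll": 0},
    {"slide": [0.128, -0.0645, -0.045], "roll": 0},
    {"slide": [0.128, -0.0645, -0.045], "roll": 0},
  ],
  fingers=0.6,
)

```text
t: 1.62
eef_pos: [559.7, 129.6, 260.0]
tcp_rot: [3.141, -0.0, 1.573]
ft_force: [-0.7, 0.1, 0.1]
opening: 0.604
grip_force: 0.0
```

Request:
step_arm(
  increments=[
    {"slide": [0, 0, 0.04], "roll": 0},
    {"slide": [0, 0, 0.077], "roll": 0},
    {"slide": [0, 0, 0.077], "roll": 0},
  ],
)

```text
t: 2.0
eef_pos: [560.0, 127.0, 180.7]
tcp_rot: [-3.137, 0.001, 1.57]
ft_force: [1.0, 0.1, 0.2]
opening: 0.597
grip_force: 0.0
```

Request:
step_arm(
  increments=[
    {"slide": [0, 0, 0], "roll": 0},
    {"slide": [0, 0, 0], "roll": 0},
    {"slide": [0, 0, 0], "roll": 0},
    {"slide": [0, 0, 0], "roll": 0},
  ],
  fingers=0,
)

```text
t: 2.5
eef_pos: [559.5, 128.4, 183.3]
tcp_rot: [-3.14, -0.001, 1.571]
ft_force: [-9.4, 4.2, 5.1]
opening: 0.269
grip_force: 30.0
```

Run:
```python
from h import *
s=state();print(s["t"],s["eef_pos"].round(1),s["tcp_rot"].round(3),s["ft_force"].round(1),s["opening"],s["grip_force"])
p=s["eef_pos"];H=np.array([791,9.5]);d=p[:2]-H;r=np.hypot(*d);a0=np.arctan2(d[1],d[0]);print(r,np.degrees(a0))
for k in range(6,85,6):
    a=a0+np.radians(k);w=H+r*np.array([np.cos(a),np.sin(a)])-p[:2];print(k,(w[[1,0]]/1000).round(4))
```

```text
2.5 [559.5 128.4 183.3] [-3.140e+00 -1.000e-03  1.571e+00] [-9.4  4.2  5.1] 0.2691272759890544 30.000993311405182
260.2455072371097 152.81130369812894
6 [-0.0248 -0.0112]
12 [-0.0507 -0.0197]
18 [-0.0774 -0.0254]
24 [-0.1044 -0.0284]
30 [-0.1317 -0.0284]
36 [-0.1588 -0.0257]
42 [-0.1854 -0.0201]
48 [-0.2114 -0.0118]
54 [-0.2363 -0.0008]
60 [-0.2599  0.0128]
66 [-0.282   0.0287]
72 [-0.3023  0.0469]
78 [-0.3206  0.067 ]
84 [-0.3367  0.089 ]
```

Request:
step_arm(
  increments=[
    {"slide": [-0.025, -0.011, 0], "roll": 0},
    {"slide": [-0.051, -0.02, 0], "roll": 0},
    {"slide": [-0.077, -0.025, 0], "roll": 0},
    {"slide": [-0.104, -0.028, 0], "roll": 0},
    {"slide": [-0.132, -0.0285, 0], "roll": 0},
  ],
)

```text
t: 3.12
eef_pos: [530.9, -4.3, 183.3]
tcp_rot: [-3.14, -0.0, 1.572]
ft_force: [0.6, 1.8, 2.3]
opening: 0.267
grip_force: 30.0
```

Request:
step_arm(
  increments=[
    {"slide": [-0.027, 0.003, 0], "roll": 0},
    {"slide": [-0.0535, 0.0085, 0], "roll": 0},
    {"slide": [-0.0795, 0.0165, 0], "roll": 0},
    {"slide": [-0.1045, 0.0275, 0], "roll": 0},
    {"slide": [-0.128, 0.041, 0], "roll": 0},
  ],
)

```text
t: 3.75
eef_pos: [566.9, -134.7, 182.9]
tcp_rot: [-3.127, 0.003, 1.573]
ft_force: [-36.9, -19.3, 16.9]
opening: 0.247
grip_force: 31.5
```

Request:
step_arm(
  increments=[
    {"slide": [-0.022, 0.016, 0], "roll": 0},
    {"slide": [-0.036, 0.028, 0], "roll": 0},
    {"slide": [-0.0425, 0.034, 0], "roll": 0},
    {"slide": [-0.0425, 0.034, 0], "roll": 0},
  ],
)

```text
t: 4.25
eef_pos: [600.5, -181.7, 183.1]
tcp_rot: [-3.128, 0.009, 1.572]
ft_force: [-43.4, -40.3, 15.3]
opening: 0.221
grip_force: 35.8
```

Request:
step_arm(
  increments=[
    {"slide": [-0.005, -0.005, 0], "roll": 0},
    {"slide": [-0.007, -0.007, 0], "roll": 0},
    {"slide": [-0.007, -0.007, 0], "roll": 0},
  ],
)

```text
t: 4.62
eef_pos: [597.2, -184.2, 182.6]
tcp_rot: [-3.136, 0.004, 1.571]
ft_force: [-22.3, -24.0, 0.7]
opening: 0.095
grip_force: 21.6
```

Request:
step_arm(
  increments=[
    {"slide": [-0.005, 0.005, 0], "roll": 0},
    {"slide": [-0.01, 0.01, 0], "roll": 0},
    {"slide": [-0.01, 0.01, 0], "roll": 0},
  ],
)

```text
t: 5.0
eef_pos: [610.5, -191.6, 182.7]
tcp_rot: [3.141, 0.0, 1.571]
ft_force: [-0.4, -0.3, -1.0]
opening: 0.005
grip_force: 0.0
```

```bash
cat >> h.py <<'E'
def reader(c):
    P=cloud(c);z=P[...,2];h=cv2.cvtColor(c["color"],cv2.COLOR_RGB2HSV).astype(int)
    R=(P[...,0]>350)&(P[...,0]<820)&(abs(P[...,1])<330)
    blob(c,R&(z>172)&(z<225)&(h[...,0]<18)&(h[...,1]>150)&(h[...,2]>90),"knob")
    blob(c,R&(z>160)&(z<176)&(h[...,1]<60)&(h[...,2]>90),"headtop")
    blob(c,R&(z>150)&(z<158)&(h[...,1]<60)&(h[...,2]>90),"boom")
    blob(c,(z>185)&(z<216)&(P[...,0]>740)&(P[...,0]<830)&(abs(P[...,1])<60),"post")
E
python3 - <<'E'
from h import *
for n in("scene","side"):
    c=cam(n);save(c,n+"1");print(n);reader(c);tops(c)
a=[cv2.imread(f"pics/{n}1.png") for n in("scene","side")]
cv2.imwrite("pics/m1.png",cv2.resize(np.vstack([a[0][80:330,60:460],a[1][80:330,60:460]]),(480,600)))
E
```

```text
scene
knob 42 xyz [ 599.7 -161.1  220.4] rect [ 599.8 -161.1] [17.6 21. ] 41.5
headtop 296 xyz [ 607.6 -151.   169.6] rect [679.6 -76.6] [282.8  89.3] 46.2
boom 519 xyz [691.3 -77.5 155.2] rect [693.8 -70.4] [277.2  79.8] 45.2
post 166 xyz [793.4  12.  206.9] rect [789.5   9.9] [33.3 29.8] 20.5
top [ 405. -202.] [63. 65.] 85.2 z 56.6 n 279 rgb [105. 102.  81.]
top [435. -72.] [64. 60.] 40.5 z 56.6 n 283 rgb [124. 101.  72.]
top [435.  44.] [61. 64.] 72.6 z 56.2 n 302 rgb [160. 128.  92.]
top [535. -30.] [62. 63.] 59.0 z 56.3 n 329 rgb [176. 143. 102.]
top [ 655. -412.] [28. 54.] 50.4 z 56.5 n 80 rgb [22. 47. 39.]
top [ 697. -329.] [28. 57.] 42.9 z 56.2 n 95 rgb [91. 29. 32.]
top [ 650. -167.] [64. 60.] 19.4 z 56.5 n 348 rgb [126.5  90.   86.5]
top [641. -60.] [82. 12.] 7.0 z 55.3 n 86 rgb [75. 77. 77.]
side
knob none
headtop 198 xyz [ 585.4 -167.6  167.6] rect [ 594.7 -165.6] [50.3 92.2] 36.3
boom 5 xyz [ 563.  -160.9  154.5] rect [ 577.7 -178. ] [ 3.4 78.7] 41.2
post none
top [437.  41.] [65. 62.] 73.9 z 54.5 n 248 rgb [195.  147.5  92.5]
top [537. -31.] [65. 62.] 60.9 z 54.8 n 243 rgb [212. 164.  97.]
top [ 652. -170.] [63. 56.] 14.1 z 54.4 n 142 rgb [127.5  71.   73.5]
top [436. -74.] [64. 61.] 41.0 z 54.6 n 279 rgb [127.  97.  61.]
top [ 672. -344.] [22. 54.] 19.1 z 56.3 n 69 rgb [105.  38.  35.]
top [ 406. -202.] [63. 61.] 88.0 z 55.3 n 334 rgb [154.5 127.   89. ]
top [ 631. -428.] [30. 54.] 22.5 z 56.2 n 81 rgb [36. 51. 42.]
top [ 319. -387.] [63. 59.] 26.2 z 55.8 n 438 rgb [113.  190.  157.5]
```

View pics/m1.png

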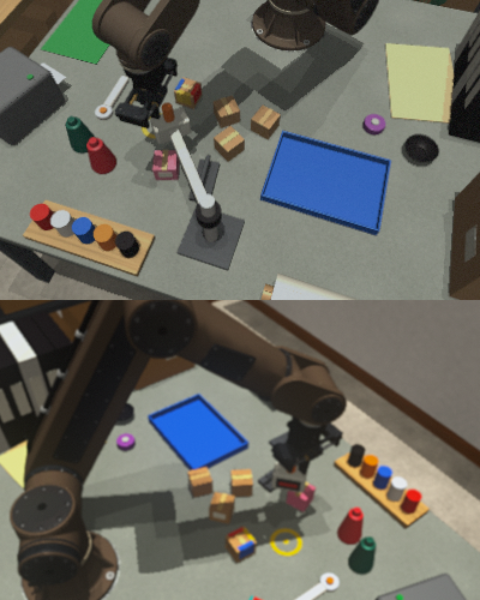

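Request:
step_arm(
  increments=[
    {"slide": [0, 0, -0.06], "roll": 0},
    {"slide": [0.015, -0.006, -0.06], "roll": 0.2},
    {"slide": [0.029, -0.0125, -0.06], "roll": 0.4},
    {"slide": [0.029, -0.0125, -0.06], "roll": 0.6},
    {"slide": [0.029, -0.0125, -0.06], "roll": 0.8},
  ],
  fingers=0.7,
)

```text
t: 5.72
eef_pos: [597.5, -161.8, 242.9]
tcp_rot: [3.141, -0.0, 0.815]
ft_force: [-0.1, -1.0, -0.5]
opening: 0.47
grip_force: 0.0
```

Run:
```python
from h import *
s=state();print(s["eef_pos"].round(1),s["tcp_rot"].round(3))
for n in("scene","side"):
    c=cam(n);save(c,n+"2");print(n);reader(c)
    for t in("reader_knob","reader_window"):
      for m in mark_of(n,t): print(t,m["confidence"],world(c,m["uv"],220 if t[7]=="k" else 140).round())
```

```text
[ 597.5 -161.8  242.9] [ 3.141 -0.     0.815]
scene
knob 42 xyz [ 600.2 -161.2  219.3] rect [ 599.7 -161.4] [18.8 20.3] 24.2
headtop 299 xyz [ 609.9 -155.6  169.6] rect [685.2 -75.8] [295.6  88.8] 44.5
boom 520 xyz [691.  -79.1 155.2] rect [708.8 -73.3] [251.2  86.8] 37.4
post 170 xyz [793.8  12.1 206.7] rect [790.8  11.2] [31.1 31.4] 75.4
reader_knob 0.74 [ 599. -156.  220.]
reader_knob 0.6 [ 634. -149.  220.]
reader_window 0.59 [ 588. -177.  140.]
side
knob 85 xyz [ 590.8 -167.5  203.8] rect [ 593.3 -164.8] [19.5 19.3] 53.4
headtop 276 xyz [ 597.2 -166.1  168.1] rect [683.7 -78.1] [296.9  89.3] 45.0
boom 158 xyz [685.3 -85.7 153.8] rect [ 644.6 -102.8] [215.7  77.6] 48.6
post none
reader_knob 0.88 [ 592. -171.  220.]
reader_window 0.55 [ 575. -182.  140.]
```

Request:
step_arm(
  increments=[
    {"slide": [0, 0, 0.03], "roll": 0},
    {"slide": [0, 0, 0.06], "roll": 0},
    {"slide": [0, 0, 0.06], "roll": 0},
  ],
  fingers=0.7,
)

```text
t: 6.4
eef_pos: [596.7, -162.2, 181.0]
tcp_rot: [-3.138, 0.001, 0.823]
ft_force: [0.1, -0.6, 0.4]
opening: 0.699
grip_force: 0.0
```

Request:
step_arm(
  increments=[
    {"slide": [0, 0, 0], "roll": 0},
    {"slide": [0, 0, 0], "roll": 0},
    {"slide": [0, 0, 0], "roll": 0},
    {"slide": [0, 0, 0], "roll": 0},
  ],
  fingers=0,
)

```text
t: 6.9
eef_pos: [597.6, -162.5, 183.1]
tcp_rot: [3.141, -0.0, 0.821]
ft_force: [0.8, -0.8, -0.3]
opening: 0.336
grip_force: 0.0
```

Request:
step_arm(
  increments=[
    {"slide": [0, 0, 0], "roll": 0},
    {"slide": [0, 0, 0], "roll": 0},
    {"slide": [0, 0.004, 0], "roll": 0},
    {"slide": [0, 0.008, 0], "roll": 0},
    {"slide": [0, 0.008, 0], "roll": 0},
  ],
)

```text
t: 7.52
eef_pos: [603.7, -168.6, 182.9]
tcp_rot: [3.141, -0.0, 0.82]
ft_force: [-2.2, -3.1, 5.9]
opening: 0.269
grip_force: 30.0
```

Request:
step_arm(
  increments=[
    {"slide": [0, 0.004, 0], "roll": 0},
    {"slide": [0, 0.008, 0], "roll": 0},
    {"slide": [0, 0.008, 0], "roll": 0},
  ],
)

```text
t: 7.9
eef_pos: [607.1, -171.9, 182.8]
tcp_rot: [-3.136, 0.001, 0.821]
ft_force: [-17.2, 8.7, 12.9]
opening: 0.268
grip_force: 30.0
```

Request:
step_arm(
  increments=[
    {"slide": [0, -0.004, 0], "roll": 0},
    {"slide": [0, -0.004, 0], "roll": 0},
  ],
)

```text
t: 8.15
eef_pos: [606.2, -170.9, 182.8]
tcp_rot: [3.141, 0.0, 0.82]
ft_force: [-3.8, -3.3, 4.4]
opening: 0.271
grip_force: 30.0
```

Request:
step_arm(
  increments=[
    {"slide": [0, 0, 0], "roll": 0},
    {"slide": [0, 0, 0], "roll": 0},
    {"slide": [0, 0, -0.03], "roll": 0},
    {"slide": [0, 0, -0.08], "roll": 0},
    {"slide": [0, 0, -0.08], "roll": 0},
  ],
  fingers=0.8,
)

```text
t: 8.78
eef_pos: [607.7, -170.9, 266.2]
tcp_rot: [3.136, -0.003, 0.821]
ft_force: [0.2, -0.3, -0.4]
opening: 0.737
grip_force: 0.0
```

Run:
```python
from h import *
s=state();print(s["t"],s["eef_pos"].round(1),s["tcp_rot"].round(3),s["joints"].round(2))
for n in("scene","side"):
    c=cam(n);print(n);reader(c);tops(c)
```

```text
8.775 [ 607.7 -170.9  266.2] [ 3.136e+00 -3.000e-03  8.210e-01] [-0.38  0.45  1.48  0.    1.2   0.37]
scene
knob 43 xyz [ 609.4 -170.4  218.8] rect [ 607.8 -171.4] [20.6 17.2] 23.7
headtop 299 xyz [ 618.4 -163.5  169.5] rect [691.2 -90.7] [285.9  86.9] 43.3
boom 515 xyz [697.3 -83.  155.2] rect [708.8 -68.4] [255.2  51.1] 52.8
post 168 xyz [793.5  12.2 206.9] rect [790.4  11.1] [31.  32.1] 82.1
top [ 406. -202.] [62. 65.] 85.9 z 56.7 n 269 rgb [156. 124.  96.]
top [433. -73.] [64. 61.] 39.7 z 56.2 n 281 rgb [87. 74. 54.]
top [435.  43.] [61. 65.] 75.1 z 56.5 n 297 rgb [171. 140.  99.]
top [536. -30.] [61. 62.] 59.2 z 56.4 n 326 rgb [170.  136.5  99. ]
top [ 653. -412.] [29. 54.] 52.4 z 56.2 n 81 rgb [22. 45. 38.]
top [ 697. -328.] [30. 57.] 45.2 z 56.5 n 83 rgb [90. 29. 31.]
top [ 651. -167.] [64. 59.] 19.5 z 56.6 n 316 rgb [172. 105. 106.]
top [643. -60.] [84. 12.] 7.0 z 55.1 n 93 rgb [71. 73. 73.]
side
knob 79 xyz [ 599.9 -177.4  204.8] rect [ 602.9 -176.5] [19.8 20.6] 82.9
headtop 268 xyz [ 602.6 -178.3  168. ] rect [ 605.6 -174.5] [52.2 90.3] 48.8
boom 195 xyz [699.2 -82.2 153.9] rect [ 676.9 -109.2] [242.   83.6] 42.5
post none
top [844. 295.] [ 40. 256.] 8.8 z 56.8 n 162 rgb [119. 112.  96.]
top [437.  41.] [63. 62.] 74.9 z 54.8 n 244 rgb [204. 152.  94.]
top [537. -32.] [67. 61.] 60.5 z 54.7 n 244 rgb [206. 157.  93.]
top [ 650. -168.] [63. 58.] 18.0 z 53.9 n 117 rgb [108.  68.  65.]
top [436. -73.] [65. 59.] 39.4 z 54.5 n 283 rgb [91. 71. 48.]
top [ 673. -345.] [28. 56.] 25.5 z 56.5 n 82 rgb [103.  37.  34.]
top [ 406. -202.] [65. 61.] 86.0 z 55.2 n 334 rgb [194.  145.5  94. ]
top [ 632. -428.] [31. 54.] 24.0 z 56.1 n 73 rgb [35. 50. 41.]
top [ 319. -387.] [62. 59.] 25.2 z 56.0 n 438 rgb [110. 186. 153.]
```

Request:
step_arm(
  increments=[
    {"slide": [-0.04, -0.032, 0], "roll": 0.18},
    {"slide": [-0.08, -0.063, 0], "roll": 0.36},
    {"slide": [-0.12, -0.095, 0], "roll": 0.54},
    {"slide": [-0.1604, -0.1265, 0], "roll": 0.72},
    {"slide": [-0.1604, -0.1265, 0.03], "roll": 0.89},
  ],
  fingers=1,
)

```text
t: 9.5
eef_pos: [402.4, -202.1, 232.9]
tcp_rot: [3.141, -0.002, -0.077]
ft_force: [0.0, -1.0, -0.7]
opening: 1.003
grip_force: 0.0
```

Request:
step_arm(
  increments=[
    {"slide": [0, 0, 0.05], "roll": 0},
    {"slide": [0, 0, 0.09], "roll": 0},
    {"slide": [0, 0, 0.09], "roll": 0},
  ],
)

```text
t: 9.88
eef_pos: [403.0, -200.8, 140.1]
tcp_rot: [-3.138, 0.006, -0.069]
ft_force: [0.1, 0.3, 0.1]
opening: 1.003
grip_force: 0.0
```

```bash
cat >> h.py <<'E'
def go(x,y,z,yaw=None):
    """slide (m) and roll for the target, in the tool axes now (tool pointing down)"""
    s=state(); p=s["eef_pos"]; a=s["tcp_rot"][2]; d=np.array([x,y,z])-p
    sl=[d[0]*np.cos(a)+d[1]*np.sin(a), d[0]*np.sin(a)-d[1]*np.cos(a), -d[2]]
    r=0 if yaw is None else a-np.radians(yaw)
    r=(r+np.pi)%(2*np.pi)-np.pi
    print("at",p.round(1),"yaw",round(np.degrees(a),1),"j6",s["joints"][5].round(2),"t",round(s["t"],1),"-> slide",(np.array(sl)/1000).round(4),"roll",round(r,3))
E
python3 - <<'E'
from h import *
for n in ("side","scene"):tops(cam(n))
go(406,-202,22,-4.5)
c=cam("wrist");save(c,"w1")
E
```

```text
top [846. 304.] [ 57. 288.] 10.3 z 56.7 n 207 rgb [121. 113.  97.]
top [436.  40.] [65. 61.] 72.3 z 54.6 n 243 rgb [212. 157.  89.]
top [ 650. -168.] [62. 58.] 18.3 z 54.0 n 110 rgb [122.   80.5  72. ]
top [436. -73.] [68. 60.] 40.2 z 54.5 n 208 rgb [207.5 157.   87. ]
top [ 673. -346.] [25. 56.] 28.0 z 56.3 n 78 rgb [101.  37.  34.]
top [ 406. -203.] [61. 60.] 86.1 z 55.2 n 318 rgb [81. 58. 40.]
top [ 632. -428.] [29. 54.] 24.8 z 55.9 n 83 rgb [34. 49. 40.]
top [ 318. -387.] [62. 59.] 25.0 z 56.0 n 438 rgb [106.5 182.  151. ]
top [ 320. -385.] [67. 59.] 29.0 z 56.6 n 221 rgb [ 83. 131. 116.]
top [ 405. -202.] [62. 65.] 86.7 z 56.8 n 274 rgb [78. 61. 46.]
top [434. -73.] [65. 60.] 39.8 z 56.5 n 284 rgb [174. 138.  97.]
top [435.  43.] [60. 65.] 73.4 z 56.5 n 298 rgb [175. 139.  98.]
top [535. -31.] [63. 61.] 58.7 z 56.2 n 332 rgb [175. 139.  99.]
top [ 655. -411.] [28. 54.] 50.8 z 56.5 n 78 rgb [23.  44.5 37. ]
top [ 696. -328.] [29. 58.] 45.1 z 56.5 n 85 rgb [88. 28. 31.]
top [ 650. -167.] [66. 58.] 19.5 z 56.7 n 322 rgb [176. 113. 122.]
top [645. -60.] [87. 12.] 6.4 z 55.6 n 94 rgb [72. 74. 75.]
at [ 404.5 -201.8  142.9] yaw -4.0 j6 1.03 t 10.0 -> slide [1.500e-03 1.000e-04 1.209e-01] roll 0.009
```

View pics/w1.png

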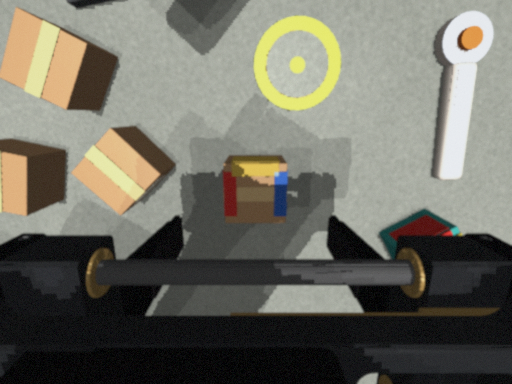

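The wrist picture shows the carton at (255,190), centred between the fingers: red left, blue right, yellow ahead, as inferred.

Request:
step_arm(
  increments=[
    {"slide": [0.001, 0, 0.05], "roll": 0.01},
    {"slide": [0.001, 0, 0.09], "roll": 0.01},
    {"slide": [0.001, 0, 0.12], "roll": 0.01},
    {"slide": [0.001, 0, 0.12], "roll": 0.01},
  ],
)

```text
t: 10.52
eef_pos: [405.5, -201.9, 22.5]
tcp_rot: [-3.141, 0.001, -0.079]
ft_force: [-0.4, -0.1, 0.7]
opening: 0.997
grip_force: 0.0
```

Request:
step_arm(
  increments=[
    {"slide": [0, 0, 0], "roll": 0},
    {"slide": [0, 0, 0], "roll": 0},
    {"slide": [0, 0, 0], "roll": 0},
    {"slide": [0, 0, 0], "roll": 0},
    {"slide": [0, 0, 0], "roll": 0},
  ],
  fingers=0.3,
)

```text
t: 11.15
eef_pos: [405.6, -202.0, 23.1]
tcp_rot: [3.141, -0.001, -0.079]
ft_force: [-0.3, 0.7, 7.4]
opening: 0.633
grip_force: 29.9
```

Request:
step_arm(
  increments=[
    {"slide": [0, 0, -0.04], "roll": 0},
    {"slide": [0, 0, -0.08], "roll": 0},
    {"slide": [0, 0, -0.115], "roll": 0},
    {"slide": [0, 0, -0.115], "roll": 0},
  ],
)

```text
t: 11.65
eef_pos: [406.1, -202.3, 139.4]
tcp_rot: [3.139, -0.004, -0.079]
ft_force: [0.3, 0.5, -1.3]
opening: 0.636
grip_force: 29.9
```

Run:
```python
from h import *
H=np.array([791,9.5])+0
R=372+10
a=np.radians(224.6)
x,y=H+R*np.array([np.cos(a),np.sin(a)]);print(x,y)
go(x,y,134,-45.4); tops(cam("side"))
c=cam("scene"); P=cloud(c); 
tops(c); print("low/hi"); tops(c,120,185)
```

```text
519.0060504314392 -258.722466244152
at [ 406.1 -202.3  139.4] yaw -4.5 j6 1.04 t 11.7 -> slide [0.117  0.0473 0.0054] roll 0.713
top [846. 303.] [ 58. 286.] 10.2 z 57.7 n 201 rgb [123. 115.  99.]
top [437.  43.] [66. 60.] 73.2 z 54.5 n 248 rgb [212. 158.  89.]
top [ 650. -168.] [61. 57.] 19.7 z 53.8 n 110 rgb [126.  81.  74.]
top [434. -73.] [62. 57.] 39.8 z 54.8 n 216 rgb [209.5 157.   86.5]
top [ 672. -345.] [29. 54.] 26.7 z 56.7 n 80 rgb [101.  37.  34.]
top [ 632. -428.] [32. 54.] 24.0 z 57.4 n 82 rgb [34. 49. 40.]
top [ 319. -387.] [62. 59.] 25.6 z 55.8 n 437 rgb [104. 181. 151.]
top [ 320. -385.] [66. 60.] 27.7 z 56.6 n 219 rgb [ 84. 130. 115.]
top [435. -72.] [64. 61.] 40.7 z 56.4 n 288 rgb [174. 138.  97.]
top [435.  43.] [60. 64.] 73.6 z 56.3 n 303 rgb [175. 139.  98.]
top [536. -30.] [61. 61.] 59.1 z 56.4 n 325 rgb [176. 140.  99.]
top [ 655. -411.] [27. 55.] 49.4 z 56.2 n 79 rgb [22. 44. 37.]
top [ 695. -327.] [25. 56.] 46.9 z 55.7 n 90 rgb [87.  28.5 30. ]
top [ 651. -167.] [63. 60.] 19.3 z 56.6 n 321 rgb [177. 114. 123.]
top [646. -60.] [88. 12.] 6.3 z 55.3 n 94 rgb [72.5 74.  74.5]
low/hi
top [ 412. -201.] [59. 83.] 7.1 z 159.2 n 453 rgb [73. 59. 34.]
top [701. -81.] [316.  89.] 43.8 z 158.2 n 1513 rgb [173. 175. 166.]
```

Request:
step_arm(
  increments=[
    {"slide": [0.025, 0.01, 0], "roll": 0.18},
    {"slide": [0.055, 0.022, 0], "roll": 0.36},
    {"slide": [0.085, 0.035, 0], "roll": 0.54},
    {"slide": [0.117, 0.047, 0.002], "roll": 0.713},
    {"slide": [0.117, 0.047, 0.002], "roll": 0.713},
  ],
)

```text
t: 12.38
eef_pos: [519.0, -258.3, 133.1]
tcp_rot: [3.141, 0.003, -0.793]
ft_force: [-0.4, 0.1, -2.5]
opening: 0.631
grip_force: 29.9
```

Request:
step_arm(
  increments=[
    {"slide": [0, 0, 0], "roll": 0},
    {"slide": [0, 0, 0], "roll": 0},
    {"slide": [0, 0, 0], "roll": 0},
    {"slide": [0, 0, 0], "roll": 0},
  ],
)

```text
t: 12.88
eef_pos: [518.2, -257.9, 135.9]
tcp_rot: [-3.141, -0.0, -0.792]
ft_force: [-0.3, 0.1, -1.3]
opening: 0.627
grip_force: 29.9
```

Run:
```python
from h import *
go(519,-258.7,137,-45.4)
a=cam("scene");b=cam("side")
reader(a);reader(b);tops(a,20,185)
cv2.imwrite("pics/red.png",cv2.resize(np.vstack([a["color"][80:280,100:350],b["color"][130:330,180:430]])[...,::-1],(480,600)))
```

```text
at [ 518.2 -257.9  135.9] yaw -45.4 j6 1.79 t 12.9 -> slide [ 0.0012 -0.     -0.0011] roll 0.0
knob 93 xyz [ 611.  -170.6  210.7] rect [ 607.3 -171.4] [24.  23.1] 30.3
headtop 388 xyz [ 613.9 -165.3  169.4] rect [ 644.5 -134.5] [413.4  88.4] 43.8
boom 529 xyz [695.8 -83.3 155.3] rect [691.2 -81.6] [297.6  71.6] 49.8
post 168 xyz [793.4  12.3 207. ] rect [790.6  11. ] [31.2 32.2] 84.9
knob none
headtop 28 xyz [ 576.  -154.9  166.9] rect [ 587.4 -181.4] [35.8 96.1] 20.3
boom none
post 44 xyz [793.9   8.  208.7] rect [792.4   9.6] [32. 29.] 79.5
top [ 541. -252.] [39. 78.] 5.2 z 137.5 n 168 rgb [66. 47. 32.]
top [434. -73.] [64. 61.] 39.4 z 50.4 n 388 rgb [142. 117.  85.]
top [436.  43.] [61. 65.] 73.3 z 50.3 n 408 rgb [163. 132.  96.]
top [682. -69.] [314. 143.] 55.0 z 127.7 n 2148 rgb [149. 119. 122.]
top [335. 335.] [57. 58.] 73.8 z 25.4 n 199 rgb [136.  83. 144.]
top [ 670. -372.] [140.  64.] 64.2 z 71.6 n 888 rgb [75. 43. 37.]
top [535. -31.] [63. 61.] 58.2 z 50.9 n 433 rgb [174. 140.  99.]
top [552. 246.] [303. 216.] 89.8 z 27.7 n 780 rgb [ 48.  85. 139.]
top [ 868. -273.] [ 64. 294.] 0.0 z 63.7 n 1446 rgb [141.   96.5  62. ]
top [871. 310.] [ 58. 281.] 0.0 z 93.8 n 2202 rgb [186. 192. 193.]
```

View pics/red.png

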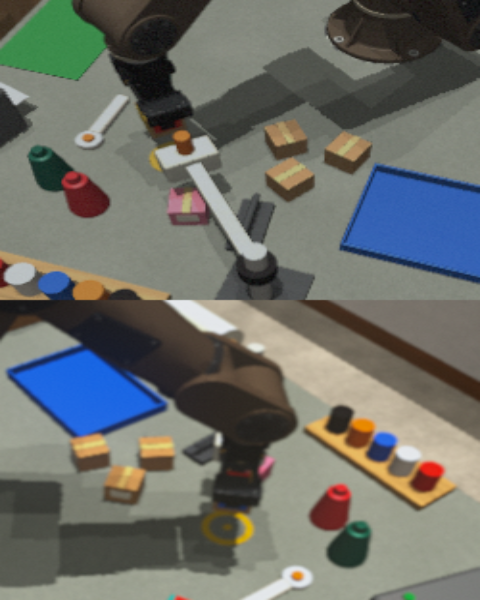

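The picture shows the carton over the ring, with red towards the reader head at (187,155) and clear of it.

Request:
step_arm(
  increments=[
    {"slide": [0, 0, 0], "roll": 0},
    {"slide": [0, 0, 0], "roll": 0},
    {"slide": [0, 0, 0], "roll": 0},
    {"slide": [0, 0, 0], "roll": 0},
    {"slide": [0, 0, 0], "roll": 0},
  ],
)

```text
t: 13.6
eef_pos: [518.3, -258.0, 135.6]
tcp_rot: [-3.142, -0.0, -0.792]
ft_force: [-0.0, 0.3, -1.6]
opening: 0.628
grip_force: 29.9
```

Request:
step_arm(
  increments=[
    {"slide": [0, 0, 0], "roll": -0.16},
    {"slide": [0, 0, 0], "roll": -0.33},
    {"slide": [0, 0, 0], "roll": -0.5},
    {"slide": [0, 0, 0], "roll": -0.67},
    {"slide": [0, 0, 0], "roll": -0.84},
  ],
)

```text
t: 14.22
eef_pos: [518.3, -258.0, 135.7]
tcp_rot: [3.142, -0.0, 0.053]
ft_force: [0.3, 0.5, -1.0]
opening: 0.631
grip_force: 29.9
```

Request:
step_arm(
  increments=[
    {"slide": [0, 0, 0], "roll": -0.18},
    {"slide": [0, 0, 0], "roll": -0.36},
    {"slide": [0, 0, 0], "roll": -0.54},
    {"slide": [0, 0, 0], "roll": -0.73},
    {"slide": [0, 0, 0], "roll": -0.73},
  ],
)

```text
t: 14.85
eef_pos: [518.3, -258.0, 135.6]
tcp_rot: [3.142, -0.0, 0.777]
ft_force: [-0.3, -1.3, -2.2]
opening: 0.632
grip_force: 29.9
```

Request:
step_arm(
  increments=[
    {"slide": [0, 0, 0], "roll": 0},
    {"slide": [0, 0, 0], "roll": 0},
    {"slide": [0, 0, 0], "roll": 0},
    {"slide": [0, 0, 0], "roll": 0},
    {"slide": [0, 0, 0], "roll": 0},
  ],
)

```text
t: 15.48
eef_pos: [518.3, -257.9, 135.7]
tcp_rot: [3.142, -0.0, 0.778]
ft_force: [-0.4, -0.8, -2.0]
opening: 0.624
grip_force: 29.9
```

Request:
step_arm(
  increments=[
    {"slide": [0, 0, 0], "roll": 0},
    {"slide": [0, 0, 0], "roll": 0},
    {"slide": [0, 0, 0], "roll": 0},
    {"slide": [0, 0, 0], "roll": 0},
  ],
)

```text
t: 15.98
eef_pos: [518.3, -258.0, 135.7]
tcp_rot: [3.142, -0.0, 0.778]
ft_force: [-0.2, -1.3, -1.6]
opening: 0.629
grip_force: 29.9
```

Request:
step_arm(
  increments=[
    {"slide": [0, 0, 0], "roll": -0.16},
    {"slide": [0, 0, 0], "roll": -0.33},
    {"slide": [0, 0, 0], "roll": -0.5},
    {"slide": [0, 0, 0], "roll": -0.67},
    {"slide": [0, 0, 0], "roll": -0.84},
  ],
)

```text
t: 16.6
eef_pos: [518.3, -258.0, 135.6]
tcp_rot: [3.142, 0.0, 1.623]
ft_force: [-0.5, -0.1, -0.6]
opening: 0.633
grip_force: 29.9
```

Request:
step_arm(
  increments=[
    {"slide": [0, 0, 0], "roll": -0.18},
    {"slide": [0, 0, 0], "roll": -0.36},
    {"slide": [0, 0, 0], "roll": -0.54},
    {"slide": [0, 0, 0], "roll": -0.73},
    {"slide": [0, 0, 0], "roll": -0.73},
  ],
)

```text
t: 17.23
eef_pos: [518.3, -258.0, 135.7]
tcp_rot: [3.142, 0.0, 2.347]
ft_force: [-1.0, -1.1, -0.3]
opening: 0.632
grip_force: 29.9
```

Request:
step_arm(
  increments=[
    {"slide": [0, 0, 0], "roll": 0},
    {"slide": [0, 0, 0], "roll": 0},
    {"slide": [0, 0, 0], "roll": 0},
    {"slide": [0, 0, 0], "roll": 0},
    {"slide": [0, 0, 0], "roll": 0},
  ],
)

```text
t: 17.85
eef_pos: [518.3, -258.0, 135.6]
tcp_rot: [3.142, 0.0, 2.348]
ft_force: [1.4, -0.0, -1.1]
opening: 0.629
grip_force: 29.9
```

Request:
step_arm(
  increments=[
    {"slide": [0, 0, 0], "roll": 0},
    {"slide": [0, 0, 0], "roll": 0},
    {"slide": [0, 0, 0], "roll": 0},
    {"slide": [0, 0, 0], "roll": 0},
  ],
)

```text
t: 18.35
eef_pos: [518.3, -258.0, 135.7]
tcp_rot: [3.142, 0.0, 2.348]
ft_force: [-0.2, 0.6, -0.5]
opening: 0.625
grip_force: 29.9
```

Run:
```python
from h import *
go(519,-258.7,137,134.6);print(state()["opening"])
reader(cam("scene"));tops(cam("scene"))
save(cam("wrist"),"w2")
```

```text
at [ 518.3 -258.   135.7] yaw 134.5 j6 -1.35 t 18.4 -> slide [-0.001   0.     -0.0013] roll -0.001
0.6252717497115924
knob 96 xyz [ 611.1 -170.6  209.6] rect [ 607.  -172.2] [25.6 21.9] 63.5
headtop 386 xyz [ 612.8 -166.3  169.5] rect [ 642.  -136.6] [408.4  88.3] 44.2
boom 537 xyz [694.8 -84.8 155.3] rect [688.8 -77.4] [293.7  78.7] 50.4
post 168 xyz [793.4  12.1 206.8] rect [791.   10.9] [31.9 30.9] 35.9
top [434. -73.] [64. 61.] 41.1 z 56.3 n 287 rgb [155. 124.  90.]
top [435.  43.] [61. 62.] 73.4 z 56.1 n 300 rgb [175.  140.   98.5]
top [536. -31.] [63. 63.] 58.5 z 56.5 n 330 rgb [178. 141. 100.]
top [ 655. -412.] [27. 54.] 46.2 z 57.1 n 88 rgb [21.  44.5 37. ]
top [ 695. -328.] [27. 58.] 48.0 z 55.6 n 84 rgb [88.5 28.  30. ]
top [ 650. -167.] [63. 60.] 19.5 z 56.6 n 319 rgb [180. 115. 124.]
top [646. -60.] [89. 12.] 6.8 z 55.5 n 95 rgb [72. 74. 74.]
```

View pics/w2.png

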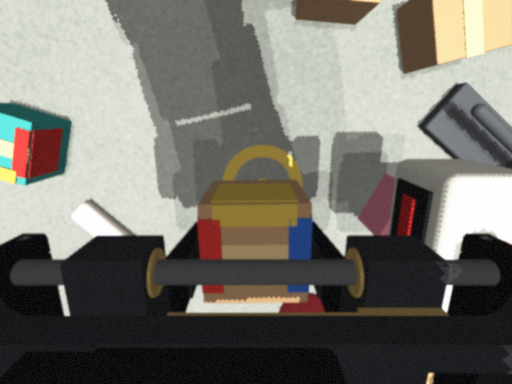

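Blue faces the red window on the right. All three readings are held; now on to the tray.

Run:
```python
from h import *
for w in [(495,-225,160),(475,-175,180),(470,-120,190),(475,-60,190),(490,0,190)]: go(*w,180)
```

```text
at [ 518.3 -258.   135.7] yaw 134.5 j6 -1.35 t 18.5 -> slide [ 0.0399  0.0065 -0.0243] roll -0.794
at [ 518.3 -258.   135.7] yaw 134.5 j6 -1.35 t 18.5 -> slide [ 0.0896  0.0273 -0.0443] roll -0.794
at [ 518.3 -258.   135.7] yaw 134.5 j6 -1.35 t 18.5 -> slide [ 0.1323  0.0623 -0.0543] roll -0.794
at [ 518.3 -258.   135.7] yaw 134.5 j6 -1.35 t 18.5 -> slide [ 0.1716  0.1079 -0.0543] roll -0.794
at [ 518.3 -258.   135.7] yaw 134.5 j6 -1.35 t 18.5 -> slide [ 0.2038  0.1607 -0.0543] roll -0.794
```

Request:
step_arm(
  increments=[
    {"slide": [0.04, 0.006, -0.024], "roll": 0},
    {"slide": [0.09, 0.027, -0.044], "roll": -0.16},
    {"slide": [0.132, 0.062, -0.054], "roll": -0.34},
    {"slide": [0.172, 0.108, -0.054], "roll": -0.52},
    {"slide": [0.204, 0.161, -0.054], "roll": -0.7},
  ],
)

```text
t: 19.12
eef_pos: [489.8, 2.1, 190.2]
tcp_rot: [-3.142, 0.001, 3.053]
ft_force: [1.8, -0.1, -2.0]
opening: 0.63
grip_force: 29.9
```

Run:
```python
from h import *
go(603,319,120,180)
```

```text
at [489.8   2.1 190.2] yaw 174.9 j6 -1.61 t 19.1 -> slide [-0.0847  0.3257  0.0702] roll -0.089
```

Request:
step_arm(
  increments=[
    {"slide": [-0.014, 0.054, 0], "roll": -0.09},
    {"slide": [-0.028, 0.109, 0], "roll": -0.09},
    {"slide": [-0.042, 0.163, 0], "roll": -0.09},
    {"slide": [-0.056, 0.217, 0], "roll": -0.09},
    {"slide": [-0.07, 0.271, 0.02], "roll": -0.09},
  ],
)

```text
t: 19.75
eef_pos: [586.2, 265.7, 170.7]
tcp_rot: [3.141, 0.003, 3.138]
ft_force: [0.3, -0.9, -0.8]
opening: 0.626
grip_force: 29.9
```

Request:
step_arm(
  increments=[
    {"slide": [-0.01, 0.054, 0.03], "roll": 0},
    {"slide": [-0.01, 0.054, 0.05], "roll": 0},
    {"slide": [-0.01, 0.054, 0.05], "roll": 0},
  ],
)

```text
t: 20.12
eef_pos: [594.4, 317.7, 117.9]
tcp_rot: [-3.14, -0.003, 3.139]
ft_force: [0.2, -0.4, -1.0]
opening: 0.63
grip_force: 29.9
```

Run:
```python
from h import *
go(603,319,29,180)
tops(cam("scene"))
```

```text
at [594.4 317.7 117.9] yaw 179.8 j6 -1.17 t 20.1 -> slide [-0.0086  0.0013  0.0889] roll -0.003
top [ 319. -385.] [63. 59.] 27.4 z 56.5 n 229 rgb [ 88. 139. 123.]
top [435. -72.] [63. 60.] 39.8 z 56.4 n 286 rgb [182.  144.  101.5]
top [435.  43.] [61. 63.] 73.6 z 56.0 n 304 rgb [182. 145. 102.]
top [535. -30.] [63. 62.] 58.9 z 56.1 n 331 rgb [183. 145. 103.]
top [ 654. -412.] [29. 55.] 48.1 z 56.2 n 83 rgb [21. 47. 38.]
top [ 695. -329.] [26. 58.] 45.1 z 56.5 n 85 rgb [91. 28. 31.]
top [ 651. -167.] [63. 60.] 20.6 z 56.5 n 321 rgb [183. 118. 127.]
top [646. -60.] [88. 12.] 6.4 z 55.3 n 95 rgb [75. 77. 77.]
```

Request:
step_arm(
  increments=[
    {"slide": [-0.008, 0.001, 0.04], "roll": 0},
    {"slide": [-0.008, 0.001, 0.075], "roll": 0},
    {"slide": [-0.008, 0.001, 0.089], "roll": 0},
    {"slide": [-0.008, 0.001, 0.089], "roll": 0},
  ],
)

```text
t: 20.68
eef_pos: [603.7, 318.2, 31.2]
tcp_rot: [3.142, 0.0, 3.137]
ft_force: [-0.3, 0.0, -0.8]
opening: 0.632
grip_force: 29.9
```

Request:
step_arm(
  increments=[
    {"slide": [0, 0, 0], "roll": 0},
    {"slide": [0, 0, 0], "roll": 0},
    {"slide": [0, 0, 0], "roll": 0},
    {"slide": [0, 0, -0.03], "roll": 0},
    {"slide": [0, 0, -0.09], "roll": 0},
  ],
  fingers=0.82,
)

```text
t: 21.3
eef_pos: [602.4, 318.1, 119.8]
tcp_rot: [-3.14, -0.004, 3.138]
ft_force: [-0.4, 0.7, 0.5]
opening: 0.82
grip_force: 0.0
```

Run:
```python
from h import *
go(535.5,-31,140,149); go(535.5,-31,140,59);go(535.5,-31,22)
tops(cam("scene"));print();tops(cam("side"))
```

```text
at [602.4 318.1 119.8] yaw 179.8 j6 -1.18 t 21.3 -> slide [ 0.0656 -0.3494 -0.0202] roll 0.537
at [602.4 318.1 119.8] yaw 179.8 j6 -1.18 t 21.3 -> slide [ 0.0656 -0.3494 -0.0202] roll 2.108
at [602.4 318.1 119.8] yaw 179.8 j6 -1.18 t 21.3 -> slide [ 0.0656 -0.3494  0.0978] roll 0.0
top [ 318. -385.] [67. 60.] 27.3 z 56.1 n 231 rgb [ 87. 136. 122.]
top [435. -72.] [64. 61.] 40.4 z 56.3 n 291 rgb [182. 144. 102.]
top [435.  43.] [60. 62.] 73.0 z 56.2 n 303 rgb [182. 145. 102.]
top [535. -30.] [63. 63.] 57.9 z 56.2 n 327 rgb [183. 146. 103.]
top [ 655. -412.] [28. 54.] 50.3 z 56.0 n 80 rgb [21.  46.  38.5]
top [ 692. -328.] [30. 57.] 55.8 z 56.8 n 91 rgb [90. 30. 32.]
top [ 650. -167.] [63. 60.] 18.9 z 56.7 n 322 rgb [184.5 118.  127. ]
top [645. -60.] [89. 12.] 6.7 z 55.6 n 95 rgb [74. 77. 77.]
top [607. 316.] [62. 63.] 89.1 z 60.2 n 440 rgb [83. 67. 51.]

top [846. 302.] [ 50. 289.] 10.6 z 56.9 n 218 rgb [103.   96.5  83. ]
top [605. 316.] [63. 67.] 0.6 z 58.6 n 189 rgb [72. 52. 35.]
top [436.  41.] [63. 62.] 75.7 z 54.7 n 246 rgb [185.  136.   77.5]
top [536. -33.] [62. 61.] 60.4 z 54.6 n 245 rgb [186. 137.  80.]
top [ 650. -168.] [62. 58.] 18.7 z 54.0 n 115 rgb [105.  69.  63.]
top [436. -73.] [65. 60.] 38.9 z 54.7 n 276 rgb [187. 138.  78.]
top [ 672. -345.] [31. 55.] 23.4 z 56.7 n 77 rgb [84. 31. 28.]
top [ 631. -427.] [30. 53.] 23.2 z 56.9 n 81 rgb [28. 41. 33.]
top [ 319. -387.] [62. 59.] 25.4 z 56.1 n 435 rgb [ 90. 157. 129.]
```

Request:
step_arm(
  increments=[
    {"slide": [0.011, -0.06, -0.02], "roll": 0.1},
    {"slide": [0.022, -0.12, -0.02], "roll": 0.2},
    {"slide": [0.034, -0.18, -0.02], "roll": 0.3},
    {"slide": [0.045, -0.24, -0.02], "roll": 0.42},
    {"slide": [0.056, -0.3, -0.02], "roll": 0.537},
  ],
  fingers=1,
)

```text
t: 22.02
eef_pos: [545.8, 17.0, 140.9]
tcp_rot: [3.141, 0.001, 2.597]
ft_force: [1.1, -0.1, 0.4]
opening: 1.002
grip_force: 0.0
```

Run:
```python
from h import *
go(535.5,-31,22,149)
tops(cam("scene"))
```

```text
at [545.8  17.  140.9] yaw 148.8 j6 -1.12 t 22.0 -> slide [-0.0161 -0.0464  0.1189] roll -0.003
top [ 320. -385.] [68. 59.] 27.6 z 56.0 n 232 rgb [ 83.  129.5 117. ]
top [445. -83.] [59. 31.] 38.9 z 55.9 n 128 rgb [172. 136.  96.]
top [535. -31.] [63. 62.] 58.2 z 56.3 n 328 rgb [84. 73. 52.]
top [ 655. -412.] [26. 54.] 49.9 z 56.1 n 82 rgb [21.5 44.  37. ]
top [ 697. -327.] [26. 56.] 47.3 z 55.7 n 81 rgb [87. 28. 30.]
top [ 651. -167.] [64. 60.] 19.4 z 56.6 n 325 rgb [176. 112. 121.]
top [646. -60.] [89. 12.] 6.7 z 55.2 n 95 rgb [70. 72. 72.]
top [606. 316.] [62. 64.] 89.2 z 60.1 n 437 rgb [170. 132.  99.]
```

Request:
step_arm(
  increments=[
    {"slide": [-0.016, -0.046, 0], "roll": 0},
    {"slide": [-0.016, -0.046, 0.04], "roll": 0},
    {"slide": [-0.016, -0.046, 0.085], "roll": 0},
    {"slide": [-0.016, -0.046, 0.119], "roll": 0},
    {"slide": [-0.016, -0.046, 0.119], "roll": 0},
  ],
)

```text
t: 22.7
eef_pos: [535.3, -28.7, 20.1]
tcp_rot: [-3.14, -0.003, 2.601]
ft_force: [0.1, -0.1, 0.4]
opening: 0.998
grip_force: 0.0
```

Request:
step_arm(
  increments=[
    {"slide": [0, 0, 0], "roll": 0},
    {"slide": [0, 0, 0], "roll": 0},
    {"slide": [0, 0, 0], "roll": 0},
    {"slide": [0, 0, 0], "roll": 0},
    {"slide": [0, 0, 0], "roll": 0},
  ],
  fingers=0.3,
)

```text
t: 23.32
eef_pos: [536.5, -28.9, 22.2]
tcp_rot: [3.141, 0.001, 2.601]
ft_force: [-0.9, 0.4, 6.3]
opening: 0.629
grip_force: 30.0
```

Request:
step_arm(
  increments=[
    {"slide": [0, 0, -0.03], "roll": 0},
    {"slide": [0, 0, -0.08], "roll": 0},
    {"slide": [0, 0, -0.1], "roll": 0},
  ],
)

```text
t: 23.7
eef_pos: [536.8, -29.0, 124.0]
tcp_rot: [3.141, 0.003, 2.601]
ft_force: [0.7, 0.4, -0.5]
opening: 0.629
grip_force: 30.0
```

Run:
```python
from h import *
go(603,169,122,180);print(state()["opening"],state()["grip_force"])
```

```text
at [536.8 -29.  124. ] yaw 149.0 j6 -1.21 t 23.7 -> slide [0.0452 0.2038 0.002 ] roll -0.541
0.6294755121380042 29.99987930059433
```

Request:
step_arm(
  increments=[
    {"slide": [0.011, 0.05, 0], "roll": -0.14},
    {"slide": [0.022, 0.1, 0], "roll": -0.28},
    {"slide": [0.034, 0.152, 0], "roll": -0.42},
    {"slide": [0.0452, 0.2038, 0], "roll": -0.541},
    {"slide": [0.0452, 0.2038, 0.03], "roll": -0.541},
  ],
)

```text
t: 24.32
eef_pos: [603.9, 172.6, 92.7]
tcp_rot: [3.141, 0.004, -3.136]
ft_force: [0.2, -0.9, -1.8]
opening: 0.63
grip_force: 30.0
```

Run:
```python
from h import *
go(603,169,29,180)
```

```text
at [603.9 172.6  92.7] yaw -179.7 j6 -1.4 t 24.3 -> slide [ 0.001  -0.0036  0.0637] roll 0.005
```

Request:
step_arm(
  increments=[
    {"slide": [0.001, -0.003, 0.03], "roll": 0},
    {"slide": [0.001, -0.003, 0.055], "roll": 0},
    {"slide": [0.001, -0.003, 0.0645], "roll": 0},
    {"slide": [0.001, -0.003, 0.0645], "roll": 0},
  ],
)

```text
t: 24.82
eef_pos: [601.5, 166.0, 27.3]
tcp_rot: [-3.142, 0.0, -3.141]
ft_force: [0.2, -0.1, -0.4]
opening: 0.632
grip_force: 30.0
```

Request:
step_arm(
  increments=[
    {"slide": [0, 0, 0], "roll": 0},
    {"slide": [0, 0, 0], "roll": 0},
    {"slide": [0, 0, 0], "roll": 0},
    {"slide": [0, 0, -0.03], "roll": 0},
    {"slide": [0, 0, -0.09], "roll": 0},
  ],
  fingers=0.82,
)

```text
t: 25.45
eef_pos: [600.4, 165.9, 116.3]
tcp_rot: [-3.141, -0.004, -3.141]
ft_force: [0.7, -0.4, 0.8]
opening: 0.822
grip_force: 0.0
```

Run:
```python
from h import *
go(435.5,43,140,163)
tops(cam("scene"));print();tops(cam("side"))
```

```text
at [600.4 165.9 116.3] yaw -180.0 j6 -1.41 t 25.4 -> slide [ 0.1649 -0.1229 -0.0237] roll 0.297
top [ 317. -386.] [68. 60.] 28.1 z 56.4 n 230 rgb [ 80.5 128.  114.5]
top [435. -72.] [65. 61.] 39.2 z 56.4 n 291 rgb [169. 134.  94.]
top [436.  42.] [60. 63.] 70.5 z 56.3 n 233 rgb [150. 122.  88.]
top [ 655. -412.] [28. 54.] 48.8 z 56.3 n 82 rgb [21. 43. 37.]
top [ 695. -328.] [27. 58.] 48.9 z 56.0 n 92 rgb [84. 26. 29.]
top [ 649. -167.] [64. 60.] 19.9 z 56.5 n 322 rgb [171.5 110.  119. ]
top [645. -60.] [89. 12.] 7.0 z 55.1 n 95 rgb [70. 71. 71.]
top [600. 165.] [60. 63.] 89.6 z 60.8 n 390 rgb [73. 59. 47.]
top [605. 317.] [65. 63.] 1.3 z 60.0 n 447 rgb [165. 128.  96.]

top [846. 268.] [ 55. 219.] 13.9 z 57.4 n 175 rgb [106.  99.  83.]
top [605. 316.] [64. 66.] 0.8 z 59.1 n 182 rgb [163.  109.5  56. ]
top [602. 163.] [65. 63.] 89.6 z 58.6 n 211 rgb [70. 55. 41.]
top [437.  41.] [69. 61.] 73.4 z 54.6 n 247 rgb [170. 125.  72.]
top [ 650. -168.] [60. 59.] 18.9 z 54.2 n 108 rgb [116.   73.5  69.5]
top [436. -73.] [66. 61.] 39.5 z 54.6 n 281 rgb [194. 143.  81.]
top [ 673. -345.] [27. 55.] 24.4 z 56.8 n 85 rgb [89. 33. 30.]
top [ 632. -427.] [28. 54.] 22.6 z 56.9 n 78 rgb [30. 43. 35.]
top [ 319. -386.] [62. 59.] 26.1 z 55.8 n 440 rgb [ 94.5 163.  134.5]
```

Request:
step_arm(
  increments=[
    {"slide": [0.035, -0.025, -0.024], "roll": 0.18},
    {"slide": [0.07, -0.05, -0.024], "roll": 0.36},
    {"slide": [0.105, -0.078, -0.024], "roll": 0.54},
    {"slide": [0.14, -0.104, -0.024], "roll": 0.72},
    {"slide": [0.1649, -0.123, -0.024], "roll": 0.9},
  ],
  fingers=1,
)

```text
t: 26.18
eef_pos: [435.0, 42.3, 141.1]
tcp_rot: [-3.141, -0.0, 2.236]
ft_force: [0.3, 0.3, -0.0]
opening: 0.996
grip_force: 0.0
```

Request:
step_arm(
  increments=[
    {"slide": [0, 0, 0], "roll": 0.18},
    {"slide": [0, 0, 0], "roll": 0.36},
    {"slide": [0, 0, 0], "roll": 0.54},
    {"slide": [0, 0, 0], "roll": 0.72},
    {"slide": [0, 0, 0], "roll": 0.9},
  ],
)

```text
t: 26.8
eef_pos: [436.5, 43.0, 141.0]
tcp_rot: [3.141, -0.0, 1.336]
ft_force: [0.1, 0.7, 0.0]
opening: 0.999
grip_force: 0.0
```

Run:
```python
from h import *
go(436,42.5,21,73);tops(cam("side"))
```

```text
at [436.5  43.  141. ] yaw 76.5 j6 0.18 t 26.8 -> slide [-0.0006 -0.0003  0.12  ] roll 0.062
top [848. 301.] [ 52. 283.] 10.9 z 57.2 n 209 rgb [108. 101.  87.]
top [437.  42.] [64. 61.] 72.0 z 54.6 n 242 rgb [72. 56. 41.]
top [ 649. -169.] [61. 57.] 19.4 z 54.1 n 113 rgb [106.  69.  61.]
top [435. -75.] [65. 60.] 39.5 z 54.4 n 282 rgb [190.5 141.   79. ]
top [ 673. -344.] [28. 56.] 23.4 z 57.1 n 75 rgb [89. 32. 30.]
top [ 632. -428.] [27. 52.] 23.6 z 56.3 n 80 rgb [29. 42. 35.]
top [ 319. -387.] [62. 59.] 26.2 z 55.9 n 436 rgb [ 93.  163.  133.5]
```

Request:
step_arm(
  increments=[
    {"slide": [0, 0, 0.04], "roll": 0.06},
    {"slide": [0, 0, 0.09], "roll": 0.06},
    {"slide": [0, 0, 0.12], "roll": 0.06},
    {"slide": [0, 0, 0.12], "roll": 0.06},
  ],
)

```text
t: 27.35
eef_pos: [435.6, 43.1, 19.7]
tcp_rot: [-3.138, 0.001, 1.284]
ft_force: [0.0, 0.0, -0.5]
opening: 0.996
grip_force: 0.0
```

Request:
step_arm(
  increments=[
    {"slide": [0, 0, 0], "roll": 0},
    {"slide": [0, 0, 0], "roll": 0},
    {"slide": [0, 0, 0], "roll": 0},
    {"slide": [0, 0, 0], "roll": 0},
    {"slide": [0, 0, 0], "roll": 0},
  ],
  fingers=0.3,
)

```text
t: 27.98
eef_pos: [436.7, 43.0, 21.6]
tcp_rot: [3.141, -0.0, 1.282]
ft_force: [-0.9, 0.0, 8.3]
opening: 0.629
grip_force: 30.0
```

Request:
step_arm(
  increments=[
    {"slide": [0, 0, -0.03], "roll": 0},
    {"slide": [0, 0, -0.08], "roll": 0},
    {"slide": [0, 0, -0.1], "roll": 0},
  ],
)

```text
t: 28.35
eef_pos: [437.0, 43.1, 123.3]
tcp_rot: [3.139, -0.001, 1.282]
ft_force: [0.4, -0.3, -1.9]
opening: 0.631
grip_force: 30.0
```

Run:
```python
from h import *
go(508,319,122,90);print(state()["opening"],state()["grip_force"])
```

```text
at [437.   43.1 123.3] yaw 73.5 j6 0.24 t 28.4 -> slide [ 0.2847 -0.0105  0.0013] roll -0.289
0.6306998046356888 29.998603463172913
```

Request:
step_arm(
  increments=[
    {"slide": [0.055, -0.002, 0], "roll": -0.07},
    {"slide": [0.112, -0.004, 0], "roll": -0.14},
    {"slide": [0.17, -0.006, 0], "roll": -0.21},
    {"slide": [0.228, -0.008, 0], "roll": -0.289},
    {"slide": [0.2847, -0.0105, 0], "roll": -0.289},
  ],
)

```text
t: 28.98
eef_pos: [507.6, 320.9, 121.0]
tcp_rot: [-3.141, 0.0, 1.572]
ft_force: [1.2, -0.6, -2.5]
opening: 0.63
grip_force: 30.0
```

Run:
```python
from h import *
go(508,319,28.5,90)
```

```text
at [507.6 320.9 121. ] yaw 90.1 j6 0.45 t 29.0 -> slide [-0.0019  0.0004  0.0925] roll 0.001
```

Request:
step_arm(
  increments=[
    {"slide": [-0.001, 0, 0.04], "roll": 0},
    {"slide": [-0.001, 0, 0.08], "roll": 0},
    {"slide": [-0.001, 0, 0.0935], "roll": 0},
    {"slide": [-0.001, 0, 0.0935], "roll": 0},
  ],
)

```text
t: 29.48
eef_pos: [507.5, 317.8, 27.5]
tcp_rot: [-3.141, 0.0, 1.571]
ft_force: [0.2, -1.1, -1.8]
opening: 0.627
grip_force: 30.0
```

Request:
step_arm(
  increments=[
    {"slide": [0, 0, 0], "roll": 0},
    {"slide": [0, 0, 0], "roll": 0},
    {"slide": [0, 0, 0], "roll": 0},
    {"slide": [0, 0, -0.03], "roll": 0},
    {"slide": [0, 0, -0.09], "roll": 0},
  ],
  fingers=0.77,
)

```text
t: 30.1
eef_pos: [506.8, 317.4, 117.1]
tcp_rot: [-3.138, 0.002, 1.571]
ft_force: [-0.1, -0.3, 1.1]
opening: 0.767
grip_force: 0.0
```

Run:
```python
from h import *
go(435,-73,140,40)
tops(cam("scene"));print();tops(cam("side"))
```

```text
at [506.8 317.4 117.1] yaw 90.0 j6 0.45 t 30.1 -> slide [-0.3904 -0.0717 -0.0229] roll 0.873
top [ 319. -385.] [68. 59.] 28.5 z 56.5 n 228 rgb [ 85.  133.  120.5]
top [435. -72.] [65. 60.] 39.8 z 56.4 n 286 rgb [176. 139.  98.]
top [ 654. -412.] [28. 55.] 49.2 z 56.3 n 85 rgb [22. 45. 37.]
top [ 696. -328.] [27. 58.] 43.9 z 56.1 n 85 rgb [88. 28. 31.]
top [ 650. -167.] [62. 60.] 19.5 z 56.7 n 321 rgb [178. 115. 123.]
top [510. 316.] [64. 60.] 0.3 z 60.0 n 253 rgb [72. 58. 43.]
top [645. -60.] [91. 12.] 6.6 z 55.5 n 95 rgb [73. 75. 76.]
top [600. 165.] [60. 62.] 89.5 z 60.8 n 386 rgb [180. 143. 103.]
top [605. 316.] [61. 65.] 89.8 z 60.0 n 445 rgb [147. 111.  88.]

top [847. 299.] [ 53. 283.] 10.6 z 57.0 n 211 rgb [100.  94.  81.]
top [606. 316.] [64. 65.] 0.7 z 58.6 n 186 rgb [138.   82.   45.5]
top [510. 315.] [68. 62.] 88.7 z 58.2 n 193 rgb [63. 48. 36.]
top [602. 161.] [65. 65.] 85.9 z 58.4 n 210 rgb [172.  128.5  74. ]
top [ 649. -168.] [62. 59.] 19.8 z 53.6 n 113 rgb [99. 65. 59.]
top [435. -74.] [65. 60.] 39.5 z 54.6 n 275 rgb [182. 134.  76.]
top [ 673. -345.] [29. 55.] 25.0 z 57.5 n 73 rgb [82. 29. 27.]
top [ 632. -428.] [29. 54.] 25.3 z 56.4 n 80 rgb [27. 39. 32.]
top [ 319. -387.] [63. 58.] 25.2 z 55.9 n 436 rgb [ 87. 152. 125.]
```

Request:
step_arm(
  increments=[
    {"slide": [-0.058, -0.011, -0.023], "roll": 0.17},
    {"slide": [-0.116, -0.021, -0.023], "roll": 0.35},
    {"slide": [-0.174, -0.032, -0.023], "roll": 0.52},
    {"slide": [-0.232, -0.043, -0.023], "roll": 0.7},
    {"slide": [-0.29, -0.053, -0.023], "roll": 0.873},
  ],
  fingers=1,
)

```text
t: 30.82
eef_pos: [454.0, 26.3, 140.7]
tcp_rot: [3.141, -0.0, 0.692]
ft_force: [1.0, -0.4, 0.8]
opening: 0.997
grip_force: 0.0
```

Run:
```python
from h import *
go(435,-73,21,40); tops(cam("side"))
```

```text
at [454.   26.3 140.7] yaw 39.7 j6 0.79 t 30.8 -> slide [-0.078   0.0643  0.1197] roll -0.006
top [845. 304.] [ 53. 288.] 9.9 z 57.0 n 207 rgb [109. 101.  87.]
top [507. 318.] [72. 59.] 11.8 z 59.5 n 138 rgb [186.5 139.   77. ]
top [ 651. -168.] [63. 59.] 18.4 z 53.8 n 114 rgb [108.   69.5  64. ]
top [435. -74.] [64. 60.] 40.6 z 54.4 n 278 rgb [185.5 140.   78. ]
top [ 673. -346.] [27. 57.] 32.2 z 56.3 n 81 rgb [89. 33. 30.]
top [ 631. -428.] [31. 54.] 24.9 z 56.1 n 81 rgb [30. 43. 35.]
top [ 319. -387.] [63. 58.] 26.4 z 55.8 n 437 rgb [ 95. 164. 133.]
```

Request:
step_arm(
  increments=[
    {"slide": [-0.039, 0.032, 0], "roll": 0},
    {"slide": [-0.078, 0.064, 0], "roll": 0},
    {"slide": [-0.078, 0.064, 0.06], "roll": 0},
    {"slide": [-0.078, 0.064, 0.119], "roll": 0},
    {"slide": [-0.078, 0.064, 0.119], "roll": 0},
  ],
)

```text
t: 31.5
eef_pos: [433.9, -70.7, 18.6]
tcp_rot: [-3.135, 0.004, 0.697]
ft_force: [0.1, 0.1, 1.2]
opening: 1.0
grip_force: 0.0
```

Request:
step_arm(
  increments=[
    {"slide": [0, 0, 0], "roll": 0},
    {"slide": [0, 0, 0], "roll": 0},
    {"slide": [0, 0, 0], "roll": 0},
    {"slide": [0, 0, 0], "roll": 0},
    {"slide": [0, 0, 0], "roll": 0},
  ],
  fingers=0.3,
)

```text
t: 32.12
eef_pos: [436.4, -71.3, 22.6]
tcp_rot: [3.14, -0.001, 0.698]
ft_force: [-1.5, 0.6, 13.3]
opening: 0.629
grip_force: 30.0
```

Request:
step_arm(
  increments=[
    {"slide": [0, 0, -0.03], "roll": 0},
    {"slide": [0, 0, -0.08], "roll": 0},
    {"slide": [0, 0, -0.1], "roll": 0},
  ],
)

```text
t: 32.5
eef_pos: [436.4, -71.3, 124.0]
tcp_rot: [3.139, -0.002, 0.698]
ft_force: [0.2, 0.7, -2.0]
opening: 0.626
grip_force: 30.0
```

Run:
```python
from h import *
go(505,172,122,90);print(state()["opening"],state()["grip_force"])
```

```text
at [436.4 -71.3 124. ] yaw 40.0 j6 0.56 t 32.5 -> slide [ 0.2089 -0.1423  0.002 ] roll -0.873
0.6257616677113722 29.997535049915314
```

Request:
step_arm(
  increments=[
    {"slide": [0.042, -0.028, 0], "roll": -0.17},
    {"slide": [0.084, -0.057, 0], "roll": -0.35},
    {"slide": [0.126, -0.086, 0], "roll": -0.52},
    {"slide": [0.168, -0.114, 0], "roll": -0.7},
    {"slide": [0.209, -0.1423, 0], "roll": -0.873},
  ],
)

```text
t: 33.12
eef_pos: [504.8, 173.8, 121.9]
tcp_rot: [3.141, 0.0, 1.577]
ft_force: [0.3, -0.1, -1.7]
opening: 0.63
grip_force: 30.0
```

Run:
```python
from h import *
go(505,169,28.5,90)
```

```text
at [504.8 173.8 121.9] yaw 90.3 j6 0.2 t 33.1 -> slide [-0.0048  0.0001  0.0934] roll 0.006
```

Request:
step_arm(
  increments=[
    {"slide": [-0.003, 0, 0.04], "roll": 0},
    {"slide": [-0.003, 0, 0.08], "roll": 0},
    {"slide": [-0.003, 0, 0.0935], "roll": 0},
    {"slide": [-0.003, 0, 0.0935], "roll": 0},
  ],
)

```text
t: 33.62
eef_pos: [504.5, 169.0, 28.0]
tcp_rot: [-3.141, 0.0, 1.571]
ft_force: [-0.3, 0.2, -1.6]
opening: 0.628
grip_force: 30.0
```

Request:
step_arm(
  increments=[
    {"slide": [0, 0, 0], "roll": 0},
    {"slide": [0, 0, 0], "roll": 0},
    {"slide": [0, 0, 0], "roll": 0},
    {"slide": [0, 0, -0.03], "roll": 0},
    {"slide": [0, 0, -0.09], "roll": 0},
  ],
  fingers=0.77,
)

```text
t: 34.25
eef_pos: [503.8, 168.8, 117.9]
tcp_rot: [-3.138, 0.001, 1.571]
ft_force: [0.6, -0.7, -0.1]
opening: 0.768
grip_force: 0.0
```

Request:
step_arm(
  increments=[
    {"slide": [-0.05, 0, -0.06], "roll": 0},
    {"slide": [-0.1, 0, -0.12], "roll": 0},
    {"slide": [-0.15, 0, -0.16], "roll": 0},
    {"slide": [-0.15, 0, -0.16], "roll": 0},
  ],
)

```text
t: 34.75
eef_pos: [504.8, 17.3, 280.8]
tcp_rot: [3.138, 0.0, 1.569]
ft_force: [-0.5, -0.1, -0.1]
opening: 0.768
grip_force: 0.0
```

Run:
```python
from h import *
for n in("scene","side"):
    c=cam(n);save(c,n+"3");print(n);tops(c);reader(c)
a=cv2.imread("pics/scene3.png");cv2.imwrite("pics/s3.png",cv2.resize(a,(800,600)))
go(607,-172,262,47)
```

```text
scene
top [ 320. -385.] [65. 59.] 27.8 z 56.7 n 230 rgb [ 81. 129. 115.]
top [ 655. -412.] [28. 54.] 48.6 z 56.4 n 81 rgb [21. 43. 36.]
top [505. 166.] [60. 62.] 89.7 z 60.6 n 355 rgb [171. 136.  96.]
top [ 696. -328.] [24. 58.] 44.6 z 56.1 n 84 rgb [85. 28. 29.]
top [ 651. -167.] [64. 61.] 17.2 z 56.6 n 318 rgb [172.5 110.  119. ]
top [509. 316.] [64. 61.] 0.1 z 60.6 n 384 rgb [171. 136.  95.]
top [645. -60.] [87. 12.] 6.8 z 55.4 n 94 rgb [69.5 71.  72. ]
top [601. 165.] [59. 62.] 89.7 z 61.0 n 381 rgb [174. 138.  99.]
top [606. 316.] [63. 64.] 88.1 z 60.1 n 438 rgb [167. 128.  96.]
knob 67 xyz [ 610.9 -170.1  214.3] rect [ 608.9 -169.9] [20.7 20. ] 13.5
headtop 378 xyz [ 613.6 -165.3  169.4] rect [689. -94.] [278.4  88.7] 43.1
boom 534 xyz [697.2 -82.3 155.3] rect [695.6 -83.4] [295.1  50.5] 52.1
post 168 xyz [793.4  12.2 207.1] rect [791.2  11.2] [32.6 31. ] 39.4
side
top [850. 214.] [ 46. 124.] 25.2 z 56.9 n 103 rgb [100.  93.  79.]
top [589. 315.] [34. 67.] 3.0 z 58.5 n 95 rgb [150. 106.  34.]
top [509. 315.] [62. 68.] 2.5 z 59.0 n 190 rgb [189. 141.  79.]
top [601. 164.] [64. 67.] 0.5 z 58.5 n 208 rgb [187.5 141.   80. ]
top [505. 166.] [65. 66.] 4.2 z 58.4 n 232 rgb [189.  141.5  82. ]
top [ 644. -184.] [44. 81.] 67.0 z 53.7 n 113 rgb [109.  71.  66.]
top [ 673. -346.] [29. 56.] 28.1 z 56.8 n 74 rgb [92.  33.5 30. ]
top [ 632. -427.] [31. 54.] 21.9 z 56.5 n 83 rgb [30. 44. 36.]
top [ 318. -387.] [62. 59.] 26.9 z 55.9 n 442 rgb [ 93.5 165.5 135.5]
knob 79 xyz [ 600.6 -176.8  208.4] rect [ 603.7 -174.7] [21.7 22.7] 2.4
headtop 299 xyz [ 605.6 -174.7  167.9] rect [697.1 -87.4] [303.2  90.2] 43.5
boom 237 xyz [714.4 -68.4 153.9] rect [ 694.1 -101.3] [276.1  49.7] 48.5
post 83 xyz [788.4   5.7 203.4] rect [791.9  10.4] [37.9 30.3] 55.9
at [505.3  17.2 280.6] yaw 89.9 j6 -0.09 t 34.9 -> slide [-0.189   0.1021  0.0186] roll 0.748
```

View pics/s3.png

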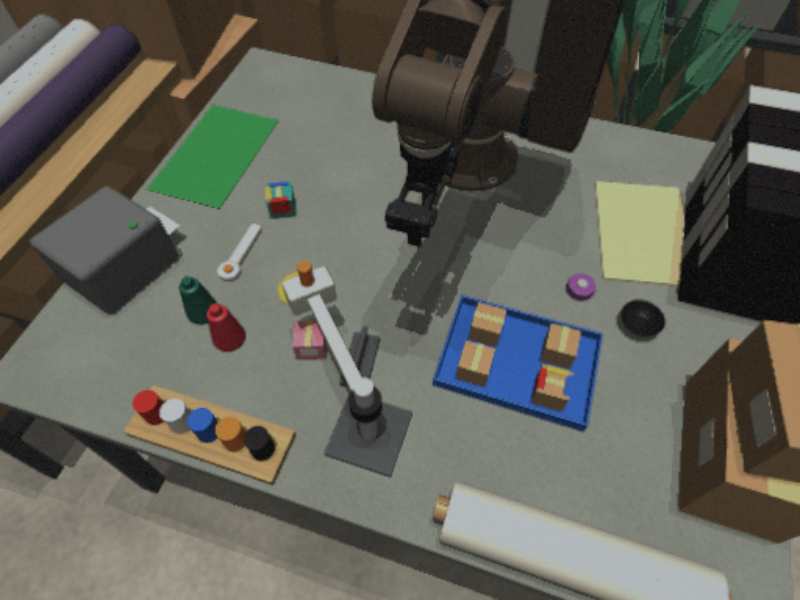

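Request:
step_arm(
  increments=[
    {"slide": [-0.04, 0.02, 0], "roll": 0.15},
    {"slide": [-0.08, 0.042, 0], "roll": 0.3},
    {"slide": [-0.12, 0.064, 0], "roll": 0.45},
    {"slide": [-0.16, 0.086, 0], "roll": 0.6},
    {"slide": [-0.189, 0.102, 0.01], "roll": 0.748},
  ],
  fingers=0.7,
)

```text
t: 35.48
eef_pos: [607.6, -170.5, 267.2]
tcp_rot: [-3.141, -0.0, 0.818]
ft_force: [1.7, 1.2, -0.2]
opening: 0.697
grip_force: 0.0
```

Run:
```python
from h import *
go(607,-171.5,181,47)
```

```text
at [ 607.6 -170.5  267.2] yaw 46.9 j6 0.37 t 35.5 -> slide [-0.0011  0.0002  0.0862] roll -0.003
```

Request:
step_arm(
  increments=[
    {"slide": [-0.001, 0, 0.04], "roll": 0},
    {"slide": [-0.001, 0, 0.085], "roll": 0},
    {"slide": [-0.001, 0, 0.085], "roll": 0},
  ],
)

```text
t: 35.85
eef_pos: [604.6, -169.2, 179.6]
tcp_rot: [-3.135, 0.002, 0.823]
ft_force: [-0.2, 0.6, 0.4]
opening: 0.702
grip_force: 0.0
```

Request:
step_arm(
  increments=[
    {"slide": [0, 0, 0], "roll": 0},
    {"slide": [0, 0, 0], "roll": 0},
    {"slide": [0, 0, 0], "roll": 0},
    {"slide": [0, 0, 0], "roll": 0},
    {"slide": [0, 0, 0], "roll": 0},
  ],
  fingers=0,
)

```text
t: 36.48
eef_pos: [606.1, -170.7, 183.6]
tcp_rot: [3.141, -0.0, 0.823]
ft_force: [-0.6, 0.1, 2.7]
opening: 0.268
grip_force: 30.0
```

```bash
cat >> h.py <<'E'
def arc(steps,k=0.8,H=(791,9.5)):
    """rows along the arc clockwise (deg steps from now), gripper turning by k"""
    s=state();p=s["eef_pos"][:2];y=s["tcp_rot"][2];H=np.array(H);d=p-H;r=np.hypot(*d);a0=np.arctan2(d[1],d[0])
    print("r",r.round(1),"ang",np.degrees(a0).round(1),"yaw",np.degrees(y).round(1),s["opening"].round(3),s["ft_force"].round(1))
    for q in steps:
        a=a0-np.radians(q);w=H+r*np.array([np.cos(a),np.sin(a)])-p
        print(q,np.round([(w[0]*np.cos(y)+w[1]*np.sin(y))/1e3,(w[0]*np.sin(y)-w[1]*np.cos(y))/1e3],4),"roll",np.radians(q*k).round(3))
E
python3 -c "
from h import *
arc([5,11,17,23,29])"
```

```text
Traceback (most recent call last):
  File "h.py", line 55, in arc
    print("r",r.round(1),"ang",np.degrees(a0).round(1),"yaw",np.degrees(y).round(1),s["opening"].round(3),s["ft_force"].round(1))
                                                                                    ^^^^^^^^^^^^^^^^^^
AttributeError: 'float' object has no attribute 'round'
```

```bash
sed -i 's/s\["opening"\].round(3)/s["opening"]/; s/H=(791,9.5)):/H=(792,11)):/' h.py; python3 -c "
from h import *
arc([5,11,17,23,29])"
```

```text
r 259.9 ang -135.7 yaw 47.1 0.2684834952577595 [-0.6  0.1  2.7]
5 [ 0.0021 -0.0226] roll 0.07
11 [ 0.0072 -0.0493] roll 0.154
17 [ 0.015  -0.0754] roll 0.237
23 [ 0.0256 -0.1004] roll 0.321
29 [ 0.0387 -0.1243] roll 0.405
```

Request:
step_arm(
  increments=[
    {"slide": [0.002, -0.0225, 0], "roll": 0.07},
    {"slide": [0.007, -0.049, 0], "roll": 0.154},
    {"slide": [0.015, -0.0755, 0], "roll": 0.237},
    {"slide": [0.0255, -0.1005, 0], "roll": 0.32},
    {"slide": [0.0385, -0.1245, 0], "roll": 0.405},
  ],
)

```text
t: 37.1
eef_pos: [540.6, -57.5, 183.5]
tcp_rot: [3.141, -0.0, 0.414]
ft_force: [3.5, -1.5, -1.3]
opening: 0.27
grip_force: 30.0
```

```bash
python3 -c "
from h import *
arc([6,12,18,24,30])"
```

```text
r 260.6 ang -164.8 yaw 23.7 0.26978214726688055 [ 3.5 -1.5 -1.3]
6 [ 0.0054 -0.0267] roll 0.084
12 [ 0.0136 -0.0527] roll 0.168
18 [ 0.0245 -0.0778] roll 0.251
24 [ 0.0379 -0.1015] roll 0.335
30 [ 0.0538 -0.1237] roll 0.419
```

Request:
step_arm(
  increments=[
    {"slide": [0.0055, -0.0265, 0], "roll": 0.084},
    {"slide": [0.0135, -0.0525, 0], "roll": 0.168},
    {"slide": [0.0245, -0.078, 0], "roll": 0.25},
    {"slide": [0.038, -0.1015, 0], "roll": 0.335},
    {"slide": [0.054, -0.1235, 0], "roll": 0.42},
  ],
)

```text
t: 37.72
eef_pos: [539.9, 77.7, 183.3]
tcp_rot: [3.141, 0.0, -0.005]
ft_force: [2.6, -2.9, -1.8]
opening: 0.266
grip_force: 30.0
```

```bash
python3 -c "
from h import *
arc([6,12,18,24,30]);print(state()['joints'])"
```

```text
r 260.7 ang 165.2 yaw -0.3 0.2661950888579494 [ 2.6 -2.9 -1.8]
6 [ 0.0082 -0.026 ] roll 0.084
12 [ 0.0191 -0.0511] roll 0.168
18 [ 0.0325 -0.0748] roll 0.251
24 [ 0.0484 -0.097 ] roll 0.335
30 [ 0.0665 -0.1175] roll 0.419
[ 2.19066016e-02  4.14585381e-01  1.79153800e+00 -3.93766702e-04
  9.35803251e-01  1.59841483e+00]
```

Request:
step_arm(
  increments=[
    {"slide": [0.008, -0.026, 0], "roll": 0.084},
    {"slide": [0.019, -0.051, 0], "roll": 0.168},
    {"slide": [0.0325, -0.075, 0], "roll": 0.25},
    {"slide": [0.0485, -0.097, 0], "roll": 0.335},
    {"slide": [0.06, -0.11, 0], "roll": 0.38},
  ],
)

```text
t: 38.35
eef_pos: [600.6, 187.8, 183.2]
tcp_rot: [3.141, 0.0, -0.384]
ft_force: [0.2, -3.2, 1.9]
opening: 0.27
grip_force: 30.0
```

```bash
python3 -c "
from h import *
arc([1,2,3,4,5])"
```

```text
r 260.6 ang 137.3 yaw -22.0 0.2700350986461087 [ 0.2 -3.2  1.9]
1 [ 0.0016 -0.0042] roll 0.014
2 [ 0.0034 -0.0084] roll 0.028
3 [ 0.0052 -0.0126] roll 0.042
4 [ 0.007  -0.0168] roll 0.056
5 [ 0.009  -0.0209] roll 0.07
```

Request:
step_arm(
  increments=[
    {"slide": [0.0035, -0.0085, 0], "roll": 0.02},
    {"slide": [0.007, -0.0168, 0], "roll": 0.04},
    {"slide": [0.007, -0.0168, 0], "roll": 0.04},
  ],
)

```text
t: 38.72
eef_pos: [608.8, 194.6, 182.5]
tcp_rot: [3.128, 0.007, -0.422]
ft_force: [-24.9, -32.0, 11.4]
opening: 0.271
grip_force: 30.0
```

Request:
step_arm(
  increments=[
    {"slide": [-0.0015, 0.0045, 0], "roll": 0},
    {"slide": [-0.0015, 0.0045, 0], "roll": 0},
    {"slide": [-0.0015, 0.0045, 0], "roll": 0},
  ],
)

```text
t: 39.1
eef_pos: [608.9, 194.5, 182.5]
tcp_rot: [3.137, 0.002, -0.422]
ft_force: [-6.3, -10.9, -0.6]
opening: 0.268
grip_force: 30.0
```

Request:
step_arm(
  increments=[
    {"slide": [0, 0, 0], "roll": 0},
    {"slide": [0, 0, 0], "roll": 0},
    {"slide": [0, 0, 0], "roll": 0},
    {"slide": [0, 0, -0.03], "roll": 0},
    {"slide": [0, 0, -0.08], "roll": 0},
  ],
  fingers=0.7,
)

```text
t: 39.72
eef_pos: [609.5, 196.5, 262.7]
tcp_rot: [3.14, 0.002, -0.422]
ft_force: [-0.2, 0.6, -0.6]
opening: 0.691
grip_force: 0.0
```

Request:
step_arm(
  increments=[
    {"slide": [-0.03, 0.03, -0.03], "roll": 0},
    {"slide": [-0.07, 0.07, -0.05], "roll": 0},
    {"slide": [-0.11, 0.11, -0.05], "roll": 0},
    {"slide": [-0.15, 0.15, -0.05], "roll": 0},
    {"slide": [-0.15, 0.15, -0.05], "roll": 0},
  ],
)

```text
t: 40.35
eef_pos: [409.1, 120.5, 314.0]
tcp_rot: [-3.141, -0.001, -0.422]
ft_force: [1.6, 0.2, 0.3]
opening: 0.695
grip_force: 0.0
```

Run:
```python
from h import *
print(state()["eef_pos"])
for n in("scene","side"):
    c=cam(n);save(c,n+"4");print(n);tops(c);reader(c)
a=cv2.imread("pics/scene4.png");cv2.imwrite("pics/s4.png",cv2.resize(a,(800,600)))
```

```text
[409.09628887 120.48464167 314.00184727]
scene
top [ 318. -385.] [66. 60.] 28.3 z 56.6 n 228 rgb [ 78.5 125.  112.5]
top [ 654. -412.] [29. 54.] 50.1 z 56.4 n 80 rgb [21.5 42.  35.5]
top [504. 166.] [60. 61.] 89.6 z 61.4 n 160 rgb [157.5 129.   92. ]
top [ 696. -328.] [27. 58.] 47.0 z 56.6 n 81 rgb [82. 26. 28.]
top [ 650. -167.] [64. 60.] 19.5 z 56.4 n 353 rgb [169. 119. 134.]
top [509. 316.] [66. 60.] 0.9 z 60.3 n 389 rgb [165. 131.  92.]
top [650. -59.] [97. 12.] 6.5 z 55.3 n 115 rgb [67. 69. 69.]
top [616. 167.] [32. 54.] 1.6 z 59.4 n 133 rgb [69. 57. 43.]
top [605. 316.] [62. 64.] 88.6 z 60.0 n 440 rgb [161.  123.5  93. ]
knob 63 xyz [610.6 194.7 219.2] rect [609.8 194.5] [20.9 19.9] 56.2
headtop 406 xyz [620.  191.1 169.4] rect [697.4 106.5] [ 87.6 298.6] 45.5
boom 640 xyz [700.  103.2 155.2] rect [688.9 116.4] [ 50.3 237.5] 37.4
post 167 xyz [793.4  12.2 206.7] rect [791.2  11. ] [32.1 30.3] 40.8
side
top [848. 304.] [ 55. 286.] 9.5 z 56.9 n 215 rgb [100.  94.  80.]
top [604. 315.] [67. 62.] 86.9 z 59.1 n 180 rgb [149. 101.  50.]
top [509. 314.] [63. 66.] 88.6 z 58.1 n 193 rgb [170. 125.  71.]
top [601. 164.] [66. 64.] 89.2 z 58.5 n 211 rgb [83. 67. 48.]
top [505. 165.] [62. 65.] 0.4 z 58.9 n 222 rgb [166. 126.  73.]
top [649. -62.] [99. 14.] 6.9 z 53.6 n 75 rgb [60. 62. 60.]
top [ 651. -168.] [63. 58.] 19.4 z 54.8 n 250 rgb [189. 115. 130.]
top [ 672. -346.] [25. 54.] 30.9 z 56.8 n 78 rgb [81. 30. 27.]
top [ 631. -429.] [28. 53.] 24.7 z 56.4 n 79 rgb [27. 39. 32.]
top [ 319. -387.] [62. 59.] 27.2 z 56.0 n 438 rgb [ 88.  151.  123.5]
knob 32 xyz [603.7 190.3 214.5] rect [604.9 191.3] [19.6 21.5] 0.9
headtop 173 xyz [606.4 177.  167.6] rect [689.2  92.2] [ 94.  313.2] 38.7
boom 269 xyz [695.1 103.5 153.9] rect [684.9 127.2] [ 50.4 257.8] 46.3
post 83 xyz [787.6   5.3 203.9] rect [791.    8.8] [36.1 28.9] 50.0
```

View pics/s4.png

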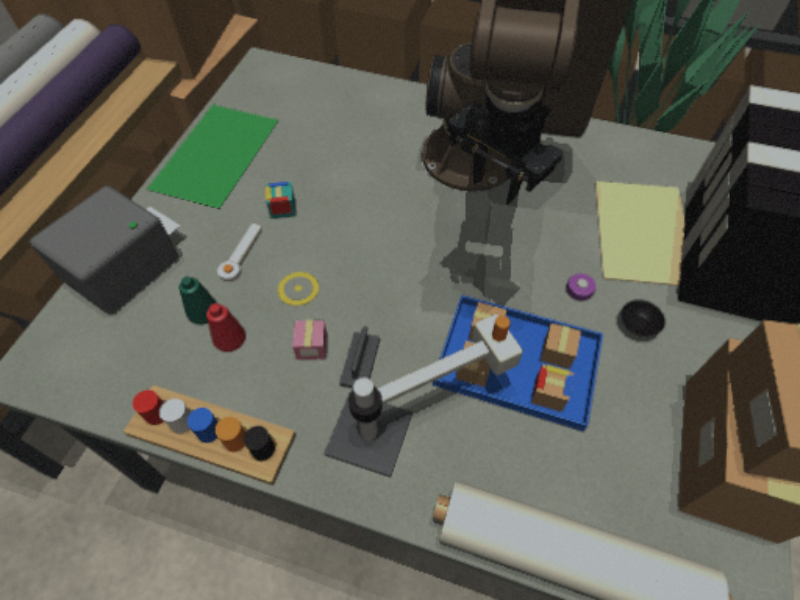

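The reader is home over the tray at (497,340), all four cartons stand in the tray, and the bystanders are where they were.

```bash
python3 -c "
from cell import env
print(env.job_done())"
```

```text
the job is handed in; nothing more can be done
None
```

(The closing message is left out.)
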